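# Ready to sift: mixing bowl onto the scales, sieve held over it

### The arm

A 6-joint arm with a two-finger parallel gripper is mounted at the origin on a cart in front of the work surface, level with it; the furniture and walls round the work are solid. World frame = base frame: x ahead of the robot, y to its left, z up, the work surface at z = 0. Lengths are in m, angles in rad, forces in N, time in s.
With the tool pointing down it reaches from about 0.3 to 0.875 m from the base axis. Payload 6.4 kg.
Tool frame: the origin (TCP) lies at the very end of the fingers, on their centre line; the grasp point (between the pads) lies 19 mm behind it; z points along the fingers, y is the direction in which the jaws open and shut (so a half turn about z gives the same grasp; the last joint's range is limited). The gripper opens to 85 mm and grips with 20 to 120 N. Pads are 22 mm wide; open, the fingers measure 114 mm over their backs; the gripper's body (76 mm by 85 mm) begins 54 mm behind the grasp point. The pads swing forward as they close: fully open they stand 13 mm farther back than shut.
Start: joints at [1.045, 0.181, 1.607, -0, 1.354, -0.206], TCP at [0.181, 0.546, 0.231] pointing down, gripper open.
Joint ranges: [-2.99, 2.99], [-0.89, 2.07], [0.3, 2.58], [-1.14, 4.28], [0, 2.63], [-3.12, 3.12]. Speed limits (rad/s): [2.57, 2.57, 3.01, 3.14, 3.14, 3.14].

### API

Orientations are given as a unit quaternion [w, x, y, z].
In Python, from bench import * gives the robot as it stands.
- The arm moves only by the tool arm_command, never from a script. Its argument "motion" is text: rows parted by semicolons, each of 7 numbers parted by spaces: the shift along the tool's x, y, z in units of 0.2 m (1.0 is 0.2 m), then the turn, a rotation vector about the tool's x, y, z in units of 60 degrees (1.0 is 60 degrees), then the opening, from 0 (shut) to 1 (fully open). In form: tx ty tz ax ay az grip; .... A call has 1 to 10 rows; each row shifts and turns the pose as measured when the row begins, along the tool's axes as they then stand; what a row does not reach is not made up. A row lasts 1/12 s, in which the tool goes at most 41.7 mm and 7.16 degrees, less where a joint would pass 70% of its speed; a pose out of reach is approached as far as the arm can. A call with a number of a shift or a turn outside -1 to 1 is refused whole. A call with a gripper value outside its range is refused whole. The fingers move at their own pace and stop on an object; the grip force is fixed at half the most. Time passes only in rows, so rows that do not move let the fingers close. It gives the time, the measured TCP pose, the force and the opening at its end, in the units of the state.
- get_obs(): the state, without advancing time (a new reading comes with each control period).
- camera(name): name is "side" or "top" or "wrist"; returns a dict with "img" (480x640x3 uint8, red, green, blue), "intrinsics" (3x3 intrinsics, pixels), "pose" (4x4, takes a point from camera to world coordinates); the wrist camera has in their place "mount" (4x4, takes a point from camera to tool coordinates, whose origin is the TCP and whose axes are the flange's). Camera axes: x right, y down, z forward; pixel columns grow to the right and rows downward; lengths in m; the calibration is good to about 2 mm. A picture is of the moment at which its call begins: read the wrist's pose just before it. There is no depth.
- hand_in(): hands the job in, once; it reports no verdict.
Trained networks look in the newest picture that a camera, given by its name, has taken for a name from the list of things; names that differ only in an ending like _2 or _b are one class to them, and where a whole thing is asked for, a point or a joint stands for the part that bears it (a point fixed in the world has none). Each returns a list of dicts, best first, with "conf" (0 to 1); they miss things now and then, are a little off and sometimes report something else, mostly with a low value. They report only what shows in the picture. A call takes as long as a camera call.
- search_frame(camera, target): "box" ([left, top, right, bottom] in pixels, round what is visible of it).
The state is a dict: "time_s": time; "q": joint angles; "dq": joint speeds; "joint_efforts": joint torques, N m; "eef_pos": TCP position; "eef_rot": TCP orientation; "wrist_force": force on the tool from outside, world axes, zero at the start; "torque": the same for the moment, N m; "opening": opening from 0.0 (shut) to 1.0 (fully open).
Only numpy, scipy, OpenCV 4.12 (cv2) and the standard library are available. Lean on these libraries where they do the work, as an engineer would, in place of code of your own. Each camera call takes 0.05 s, during which the arm holds its last target.

### The job

We are weighing flour straight into the mixing bowl: gently set the bowl on the scales so that its foot drops fully home over the three locating pegs, and let go of it without forcing the scales down. Then take the sieve by its handle, carry it over the jars, and hold it level and centred over the bowl, with its mesh about 2 cm above the rim and never touching the bowl or the scales, which are weighing. Finish still holding it there so that I can pour the flour through; do not shift the jars or anything else standing about.

Things in the scene. Friction and masses are not known exactly. Their poses are not given: they have to be found in the camera images.
- bowl_center (a point): mixing bowl, loose, left or right of the scales: thick white stoneware, 142 mm across the rim, 75 mm tall, 0.42 kg; point on its axis half-way up. Pinch the rim from above, one finger inside: wall 8 mm thick, centre line at radius 67 mm, upright over its top 35 mm; floor 16 mm above the underside. z up; -x points at its pouring lip (sticks out 15 mm; keep fingers 25 degrees away)
- bowl_rim (a point): centre of the bowl's mouth, on its axis at rim height, 75 mm above its underside; the opening is 124 mm wide; axes as bowl_center
- bowl_foot (a point): centre of the bowl's underside, axes as bowl_center; home, it lies on the seat point. The foot (107 mm diameter) has three round sockets in its underside, 14 mm wide and 10 mm deep, 27 mm from the axis: one under the lip (-x), the others 120 degrees to either side, so three turns of the bowl fit the pegs equally well
- seat (a point): centre of the top face of the scales' round steel platform (128 mm diameter), 45 mm above the range top when empty. z up; -x points at the readout at the front end of the scales. Three round-topped steel pegs, 8 mm diameter, 9 mm tall, stand on it 27 mm from this point: one toward -x, the others 120 degrees to either side (3 mm play all round in the sockets)
- scales: kitchen scales, a flat white box 200 x 155 mm (x, y) and 31 mm high with a dark readout window at the -x end and the round platform on top; does not move. Origin under its middle, on the range top; seat lies 18 mm along +x from it
- platform (a joint): sinking of the weighing platform in m: 0 empty, grows as it is pressed, by about 0.4 mm per newton (the bowl alone sinks it 1.5 to 2.5 mm); stop at 0.010
- sieve_grip (a point): where to grip the flour sieve: middle of its straight black handle's cross-section (15 mm wide, 12 mm high), 80 mm from the sieve's axis. The handle runs level along the sieve's -x, 56 to 168 mm from the axis. Loose, on the other side of the scales than the bowl, standing on its mesh, handle toward the robot, this point 43 mm up; z up. 0.16 kg; a grip of 60 N keeps it level
- sieve_mesh (a point): centre of the underside of the sieve's flat wire-mesh bottom, on its axis, 80 mm along +x and 43 mm below sieve_grip; axes as sieve_grip. The sieve is a steel drum 99 mm across at the top, 88 mm at the mesh, 52 mm tall; centre of mass about 20 mm from the axis toward the handle
- spice_jar_a: spice jar with a green lid, 46 mm diameter, 106 mm tall; loose, one of four such small things that stand two on each side of the scales, in the way; leave alone. Origin at the centre of its underside
- spice_jar_b: spice jar with a green lid, 46 mm diameter, 106 mm tall; loose, one of four such small things that stand two on each side of the scales, in the way; leave alone. Origin at the centre of its underside
- spice_jar_c: spice jar with a green lid, 46 mm diameter, 106 mm tall; loose, one of four such small things that stand two on each side of the scales, in the way; leave alone. Origin at the centre of its underside
- shaker: small glass shaker with a grey domed top, 44 mm diameter, 90 mm tall; loose, one of four such small things that stand two on each side of the scales, in the way; leave alone. Origin at the centre of its underside
- flour: larger lidded canister, 100 mm diameter, 150 mm tall, at the back; loose; leave alone. Origin at the centre of its underside
- sugar: smaller lidded canister, 84 mm diameter, 115 mm tall, at the back; loose; leave alone. Origin at the centre of its underside
- butter: covered butter dish, 92 x 155 x 80 mm, at the back; loose; leave alone. Origin at the centre of its underside
- timer: wind-up kitchen timer, 66 mm diameter, 60 mm tall, at the back; loose; leave alone. Origin at the centre of its underside
- teaspoon: steel teaspoon lying flat at the back, 139 x 30 x 10 mm; loose; leave alone. Origin at the centre of its underside

How it is judged:
By the outcome, as a careful person would: the job done as asked, in the order asked, and still so for the second after the job is handed in, while the arm keeps its last pose, push and grip.
It also fails if it takes over 64 s, if anything falls off the work surface, if the arm or the gripper's body presses on something with over 40 N, if the wrist force passes 120 N, or if a joint passes its speed limit or range.

## Working session

There is one attempt and no reset: what is moved stays moved. The work goes in short steps, Python scripts to look and compute and a tool call to move; the robot and the scene stay as the last step left them, time stands still between calls to the robot, and variables do not carry over. Pictures are saved under pics/ and viewed, and the job is handed in when it is done.

Besides the shell and the picture viewer there is one more tool, called by a JSON object that holds its "fn" and its "kwargs", one argument or row to a line. arm_command: Moves the arm, as the interface text tells. Shifts and turns lie within -1 to 1; 1 stands for 0.2 m of shift or 60 degrees of turn. Its arguments: {"type":"object","properties":{"motion":{"type":"string"}},"required":["motion"]}

```bash
mkdir -p pics; ls; python3 - <<'E'
from bench import *
import cv2, numpy as np
o=get_obs(); print({k:np.round(v,3) for k,v in o.items()})
for n in ["side","top","wrist"]:
    c=camera(n); cv2.imwrite(f"pics/{n}0.png",c["img"][:,:,::-1]); print(n,np.round(c["intrinsics"],1).tolist()); print(np.round(c.get("pose",c.get("mount")),4).tolist())
E
```

```text
pics
{'time_s': np.float64(0.0), 'q': array([ 1.045,  0.182,  1.608, -0.   ,  1.354, -0.206]), 'dq': array([-0.001,  0.002, -0.001, -0.001, -0.   , -0.   ]), 'joint_efforts': array([ 0.0000e+00, -4.4486e+01, -3.5134e+01,  0.0000e+00,  9.0000e-03,
        0.0000e+00]), 'eef_pos': array([0.18 , 0.545, 0.23 ]), 'eef_rot': array([-0.   ,  0.159,  0.987, -0.001]), 'wrist_force': array([ 0.203, -0.191, -0.237]), 'torque': array([-0.047, -0.017,  0.074]), 'opening': np.float64(1.002)}
side [[513.3, 0.0, 320.8], [0.0, 513.3, 242.6], [0.0, 0.0, 1.0]]
[[0.8661, -0.2335, 0.442, 0.0301], [-0.4999, -0.4066, 0.7647, -0.9343], [0.0012, -0.8832, -0.4689, 0.6461], [0.0, 0.0, 0.0, 1.0]]
top [[537.7, 0.0, 319.8], [0.0, 537.7, 239.2], [0.0, 0.0, 1.0]]
[[0.0101, -0.9849, 0.1728, 0.396], [-0.9992, -0.0165, -0.0354, 0.0533], [0.0377, -0.1723, -0.9843, 1.1419], [0.0, 0.0, 0.0, 1.0]]
wrist [[365.6, 0.0, 319.9], [0.0, 365.6, 234.7], [0.0, 0.0, 1.0]]
[[-0.0001, -0.9661, -0.2583, 0.0647], [1.0, -0.0001, 0.0, 0.0005], [-0.0, -0.2583, 0.9661, -0.1432], [0.0, 0.0, 0.0, 1.0]]
```

View pics/top0.png

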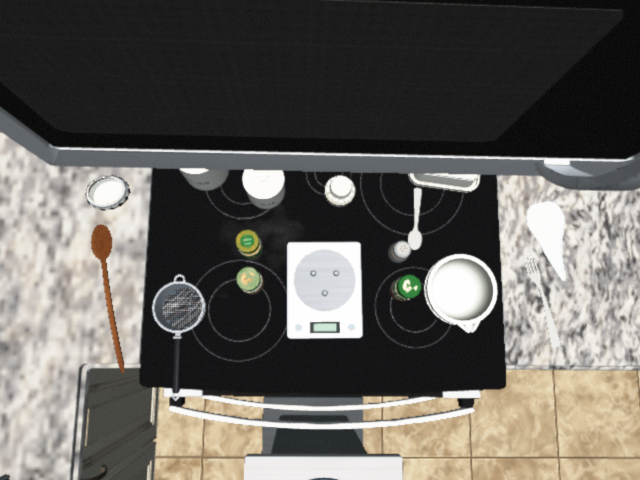

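View pics/side0.png

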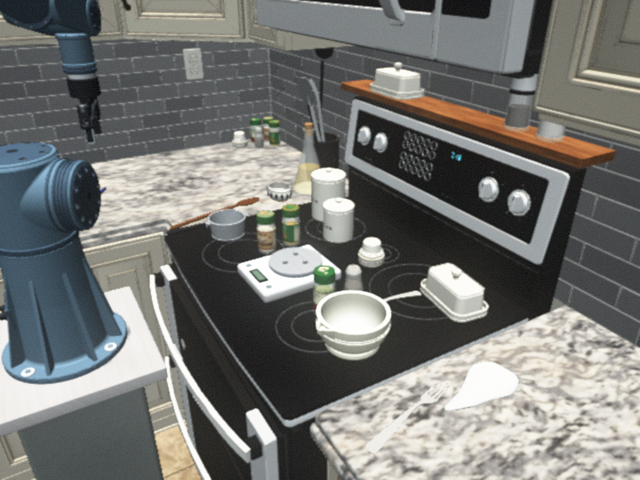

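View pics/wrist0.png

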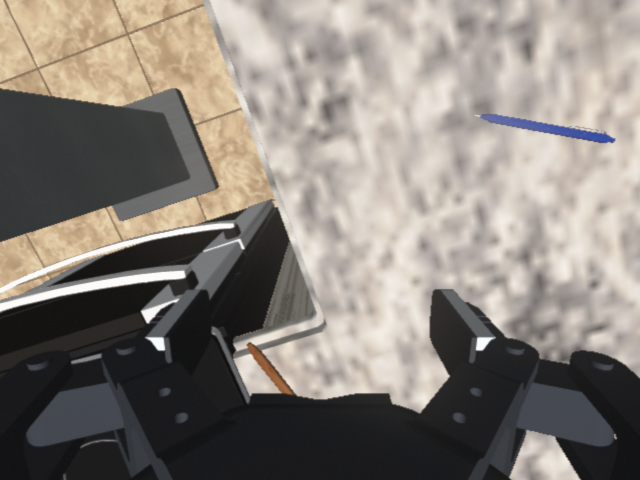

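```bash
python3 - <<'E'
from bench import *
import numpy as np
camera("top");camera("side")
for n in ["top","side"]:
  for t in ["bowl_center","scales","sieve_grip","spice_jar_a","shaker","platform","flour","sugar","butter","timer"]:
    print(n,t,[(np.round(d["box"]).tolist(),round(d["conf"],2)) for d in search_frame(n,t)][:4])
E
```

```text
top bowl_center [([424.0, 257.0, 495.0, 333.0], 0.66), ([237.0, 231.0, 258.0, 258.0], 0.58)]
top scales [([286.0, 245.0, 362.0, 341.0], 0.75)]
top sieve_grip [([148.0, 274.0, 207.0, 400.0], 0.57)]
top spice_jar_a [([236.0, 232.0, 259.0, 259.0], 0.76), ([390.0, 274.0, 423.0, 302.0], 0.72)]
top shaker [([388.0, 241.0, 412.0, 260.0], 0.93)]
top platform [([293.0, 250.0, 359.0, 310.0], 0.94)]
top flour [([185.0, 169.0, 225.0, 189.0], 0.98)]
top sugar [([245.0, 172.0, 283.0, 208.0], 0.87)]
top butter [([410.0, 173.0, 478.0, 192.0], 0.72)]
top timer [([324.0, 177.0, 357.0, 207.0], 0.89)]
side bowl_center [([316.0, 288.0, 391.0, 362.0], 0.68)]
side scales [([235.0, 248.0, 340.0, 301.0], 0.94), ([281.0, 203.0, 300.0, 245.0], 0.7)]
side sieve_grip [([163.0, 210.0, 249.0, 243.0], 0.71)]
side spice_jar_a [([312.0, 264.0, 339.0, 311.0], 0.89), ([282.0, 202.0, 304.0, 245.0], 0.79), ([257.0, 212.0, 277.0, 254.0], 0.59)]
side shaker [([344.0, 263.0, 359.0, 294.0], 0.69)]
side platform [([268.0, 248.0, 321.0, 278.0], 0.63), ([322.0, 197.0, 354.0, 240.0], 0.2)]
side flour [([311.0, 166.0, 344.0, 223.0], 0.85), ([385.0, 290.0, 418.0, 300.0], 0.72), ([314.0, 290.0, 392.0, 361.0], 0.3)]
side sugar [([324.0, 198.0, 356.0, 242.0], 0.68)]
side butter [([422.0, 263.0, 488.0, 322.0], 0.93)]
side timer [([359.0, 237.0, 386.0, 266.0], 0.94)]
```

```bash
cat > h.py <<'E'
from bench import *
import cv2, numpy as np
def ray(c,u,v,T):
    K=c["intrinsics"]; d=np.array([(u-K[0,2])/K[0,0],(v-K[1,2])/K[1,1],1.]); return T[:3,3],T[:3,:3]@d
def onz(c,u,v,z,T=None):
    o,d=ray(c,u,v,c["pose"] if T is None else T); return o+d*(z-o[2])/d[2]
def proj(c,p,T=None):
    T=c["pose"] if T is None else T
    q=np.linalg.inv(T)@np.r_[p,1]; K=c["intrinsics"]; return K[0,0]*q[0]/q[2]+K[0,2],K[1,1]*q[1]/q[2]+K[1,2]
def quatR(q):
    from scipy.spatial.transform import Rotation as R
    return R.from_quat([q[1],q[2],q[3],q[0]]).as_matrix()
def wristT(o,c):
    T=np.eye(4);T[:3,:3]=quatR(o["eef_rot"]);T[:3,3]=o["eef_pos"]; return T@c["mount"]
E
python3 - <<'E'
from h import *
c=camera("top")
im=c["img"][:,:,::-1]
def crop(n,x0,y0,w,h,s):
    cv2.imwrite(f"pics/{n}.png",cv2.resize(im[y0:y0+h,x0:x0+w],None,fx=s,fy=s,interpolation=cv2.INTER_CUBIC))
crop("t_right",275,230,130,100,6) ; crop("t_bowl",380,230,130,110,5); crop("t_sieve",140,265,80,140,4)
for n,u,v,z in [("plat",324,280,.045),("bowl",460.5,291,.075),("sieve",178.5,306,.052),("handleend",176,397,.043),("jarA",249,241,.106),("jarB",250,277,.106),("jarC",409,286,.106),("shk",401,249,.09)]:
    print(n,np.round(onz(c,u,v,z),4))
E
```

```text
plat [0.5039 0.0045 0.045 ]
bowl [ 0.4826 -0.2679  0.075 ]
sieve [0.4472 0.295  0.052 ]
handleend [0.2708 0.2921 0.043 ]
jarA [0.5719 0.1539 0.106 ]
jarB [0.5017 0.1497 0.106 ]
jarC [ 0.4885 -0.158   0.106 ]
shk [ 0.5635 -0.1466  0.09  ]
```

View pics/t_right.png

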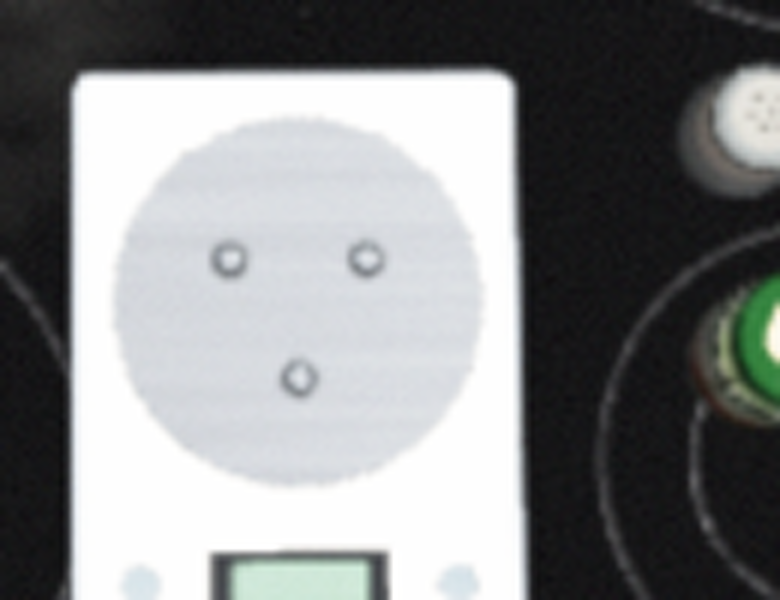

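View pics/t_bowl.png

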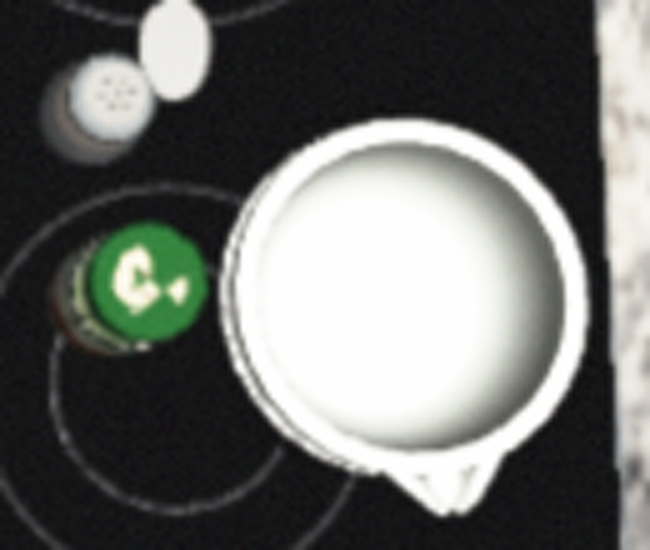

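View pics/t_sieve.png

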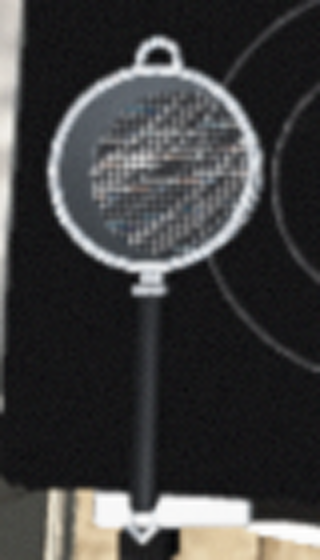

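```bash
python3 - <<'E'
from h import *
c=camera("top")
def P(x,y,ox,oy,s,z): return onz(c,(x+.5)/s-.5+ox,(y+.5)/s-.5+oy,z)
f=lambda a:np.round(a,4)
print("plat",f(P(298,300.5,275,230,6,.045)))
pg=[P(x,y,275,230,6,.05)for x,y in[(299,378),(230,259),(366,258)]]
for p in pg: print(f(p))
m=np.mean(pg,0);print("pegmean",f(m)); d=pg[1]-pg[2];print("yaw",np.degrees(np.arctan2(-d[0],d[1])), np.degrees(np.arctan2(-(pg[0]-m)[1],-(pg[0]-m)[0])))
b=P(409,296,380,230,5,.075);l=P(448,512,380,230,5,.072);print("bowl",f(b),f(l),np.linalg.norm(l-b),np.degrees(np.arctan2(-(l-b)[1],-(l-b)[0])))
s=P(154,169,140,265,4,.052);g=P(143,508,140,265,4,.043);n=P(151,292,140,265,4,.045);print(f(s),f(n),f(g))
# side check
c2=camera("side");im=c2["img"][:,:,::-1].copy()
for p in pg+[m]: cv2.circle(im,tuple(int(round(v)) for v in proj(c2,p)),1,(0,0,255),-1)
for cen,r,z in [(b,.071,.075),(b,.0535,0.),(s,.0495,.052)]:
  for a in np.linspace(0,2*np.pi,60):
    q=proj(c2,np.array([cen[0]+r*np.cos(a),cen[1]+r*np.sin(a),z])); cv2.circle(im,tuple(int(round(v)) for v in q),0,(0,0,255),-1)
cv2.imwrite("pics/side_chk.png",cv2.resize(im[190:370,150:410],None,fx=3,fy=3))
E
```

```text
plat [0.5046 0.004  0.045 ]
[0.4778 0.0036 0.05  ]
[0.5179 0.0274 0.05  ]
[ 0.5189 -0.0189  0.05  ]
pegmean [0.5049 0.0041 0.05  ]
yaw 1.2432810745855283 0.9489867950770359
bowl [ 0.4871 -0.2699  0.075 ] [ 0.4019 -0.2834  0.072 ] 0.08626916362433622 8.993636285805122
[0.4454 0.2956 0.052 ] [0.385  0.2953 0.045 ] [0.281  0.2939 0.043 ]
```

View pics/side_chk.png

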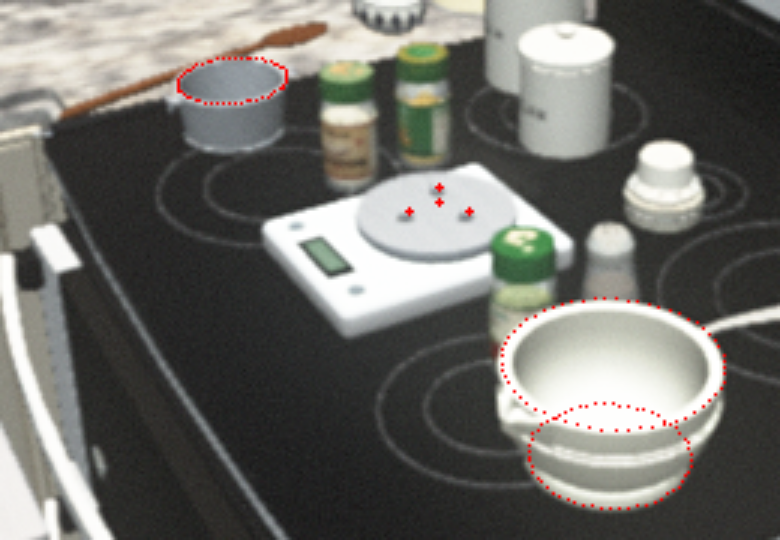

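```bash
cat >> h.py <<'E'
from scipy.spatial.transform import Rotation as Rot
def Rdown(yaw_deg):
    a=np.radians(yaw_deg); x=np.array([np.cos(a),np.sin(a),0]); z=np.array([0,0,-1.]); return np.stack([x,np.cross(z,x),z],1)
def plan(pos,yaw,grip,step=.040,tstep=6.5,n=10,p0=None,R0=None,R1=None):
    o=get_obs(); p=np.array(o["eef_pos"]) if p0 is None else np.array(p0); R=quatR(o["eef_rot"]) if R0 is None else R0
    R1=Rdown(yaw) if R1 is None else R1; pos=np.array(pos); rows=[]
    for i in range(n):
        d=pos-p; L=np.linalg.norm(d); w=(Rot.from_matrix(R.T@R1)).as_rotvec(); A=np.degrees(np.linalg.norm(w))
        if L<3e-4 and A<.15: break
        ds=d*min(1,step/max(L,1e-9)); ws=w*min(1,tstep/max(A,1e-9))
        t=np.round(R.T@ds/.2,3); a=np.round(np.degrees(ws)/60,3)
        rows.append(" ".join(f"{v+0:g}" for v in [*t,*a,grip])); p=p+R@(t*.2); R=R@Rot.from_rotvec(np.radians(a*60)).as_matrix()
    print("; ".join(rows)); print("end",np.round(p,4),len(rows))
def st():
    o=get_obs(); R=quatR(o["eef_rot"]); print("t",round(float(o["time_s"]),2),"p",np.round(o["eef_pos"],4),"xyaw",round(float(np.degrees(np.arctan2(R[1,0],R[0,0])))%360,2),"zax",np.round(R[:,2],3),"F",np.round(o["wrist_force"],2),"M",np.round(o["torque"],2),"op",round(float(o["opening"]),3),"q",np.round(o["q"],2))
E
python3 - <<'E'
from h import *
st(); plan([.4975,-.336,.21],189,.6)
E
```

```text
t 1.4 p [0.1807 0.5459 0.2313] xyaw 161.68 zax [-0.  0. -1.] F [ 1.34 -0.6  -0.27] M [-0.    0.04  0.02] op 1.001 q [ 1.04  0.18  1.61  0.    1.35 -0.21]
-0.123 -0.157 0.005 0 0 -0.108 0.6; -0.105 -0.17 0.005 0 0 -0.108 0.6; -0.085 -0.181 0.005 0 0 -0.108 0.6; -0.064 -0.189 0.004 0 0 -0.108 0.6; -0.042 -0.195 0.005 0 0 -0.023 0.6; -0.037 -0.196 0.004 0 0 0 0.6; -0.037 -0.196 0.004 0 0 0 0.6; -0.037 -0.196 0.005 0 0 0 0.6; -0.037 -0.196 0.004 0 0 0 0.6; -0.037 -0.196 0.005 0 0 0 0.6
end [0.3155 0.1702 0.2221] 10
```

{"fn": "arm_command", "kwargs": {
  "motion": "-0.123 -0.157 0.005 0 0 -0.108 0.6; -0.105 -0.17 0.005 0 0 -0.108 0.6; -0.085 -0.181 0.005 0 0 -0.108 0.6; -0.064 -0.189 0.004 0 0 -0.108 0.6; -0.042 -0.195 0.005 0 0 -0.023 0.6; -0.037 -0.196 0.004 0 0 0 0.6; -0.037 -0.196 0.004 0 0 0 0.6; -0.037 -0.196 0.005 0 0 0 0.6; -0.037 -0.196 0.004 0 0 0 0.6; -0.037 -0.196 0.005 0 0 0 0.6"
}}

```text
time_s: 2.23
eef_pos: [0.318, 0.1678, 0.2207]
eef_rot: [0.002, -0.09, 0.996, 0.001]
wrist_force: [2.0, 0.5, 0.2]
opening: 0.6
```

```bash
python3 -c "
from h import *
st(); plan([.4975,-.336,.21],189,.6)"
```

```text
t 2.23 p [0.318  0.1678 0.2207] xyaw 190.3 zax [ 0.004  0.003 -1.   ] F [2.03 0.47 0.17] M [ 0.01 -0.1   0.04] op 0.6 q [ 0.15 -0.35  2.12  0.    1.37 -1.6 ]
-0.032 -0.197 0.004 0.002 0.005 0.022 0.6; -0.037 -0.197 0.004 0 0 0 0.6; -0.037 -0.197 0.004 0 0 0 0.6; -0.037 -0.197 0.004 0 0 0 0.6; -0.037 -0.197 0.004 0 0 0 0.6; -0.037 -0.197 0.004 0 0 0 0.6; -0.037 -0.197 0.004 0 0 0 0.6; -0.037 -0.197 0.004 0 0 0 0.6; -0.037 -0.197 0.004 0 0 0 0.6; -0.037 -0.197 0.004 0 0 0 0.6
end [ 0.4524 -0.2097  0.2125] 10
```

{"fn": "arm_command", "kwargs": {
  "motion": "-0.032 -0.197 0.004 0.002 0.005 0.022 0.6; -0.037 -0.197 0.004 0 0 0 0.6; -0.037 -0.197 0.004 0 0 0 0.6; -0.037 -0.197 0.004 0 0 0 0.6; -0.037 -0.197 0.004 0 0 0 0.6; -0.037 -0.197 0.004 0 0 0 0.6; -0.037 -0.197 0.004 0 0 0 0.6; -0.037 -0.197 0.004 0 0 0 0.6; -0.037 -0.197 0.004 0 0 0 0.6; -0.037 -0.197 0.004 0 0 0 0.6"
}}

```text
time_s: 3.07
eef_pos: [0.4529, -0.227, 0.2173]
eef_rot: [0.006, -0.076, 0.997, -0.002]
wrist_force: [0.8, 0.6, 0.0]
opening: 0.602
```

```bash
python3 -c "
from h import *
st(); plan([.4975,-.336,.18],189,.6)"
```

```text
t 3.07 p [ 0.4529 -0.227   0.2173] xyaw 188.68 zax [ 0.013 -0.003 -1.   ] F [0.77 0.61 0.05] M [ 0.07 -0.04  0.01] op 0.602 q [-0.7   0.03  1.8   0.01  1.3  -2.43]
-0.044 -0.185 0.062 -0.005 0.012 -0.005 0.6; -0.044 -0.186 0.06 0 0 0 0.6; -0.044 -0.186 0.061 0 0 0 0.6; -0.003 -0.016 0.005 0 0 0 0.6
end [ 0.4974 -0.3361  0.18  ] 4
```

{"fn": "arm_command", "kwargs": {
  "motion": "-0.044 -0.185 0.062 -0.005 0.012 -0.005 0.6; -0.044 -0.186 0.06 0 0 0 0.6; -0.03 -0.13 0.045 0 0 0 0.6; 0 0 0 0 0 0 0.6; 0 0 0 0 0 0 0.6; 0 0 0 0 0 0 0.6"
}}

```text
time_s: 3.57
eef_pos: [0.493, -0.3356, 0.1824]
eef_rot: [0.0, -0.074, 0.997, -0.001]
wrist_force: [0.4, 0.4, -0.1]
opening: 0.601
```

```bash
python3 - <<'E'
from h import *
st(); o=get_obs();c=camera("wrist");T=wristT(o,c);im=c["img"][:,:,::-1].copy()
cv2.imwrite("pics/w1.png",im)
b=[.4871,-.2699]
for r,z in [(.071,.075),(.062,.075)]:
  for a in np.linspace(0,2*np.pi,120):
    u,v=proj(c,np.array([b[0]+r*np.cos(a),b[1]+r*np.sin(a),z]),T)
    if 0<u<640 and 0<v<480: cv2.circle(im,(int(round(u)),int(round(v))),1,(0,0,255),-1)
u,v=proj(c,np.array([.4019,-.2834,.072]),T);cv2.circle(im,(int(u),int(v)),3,(255,0,0),-1)
cv2.imwrite("pics/w1o.png",im)
E
```

```text
t 3.57 p [ 0.493  -0.3356  0.1824] xyaw 188.47 zax [ 0.001 -0.002 -1.   ] F [ 0.43  0.42 -0.13] M [ 0.05  0.05 -0.03] op 0.601 q [-0.8   0.27  1.6  -0.    1.27 -2.51]
```

View pics/w1o.png

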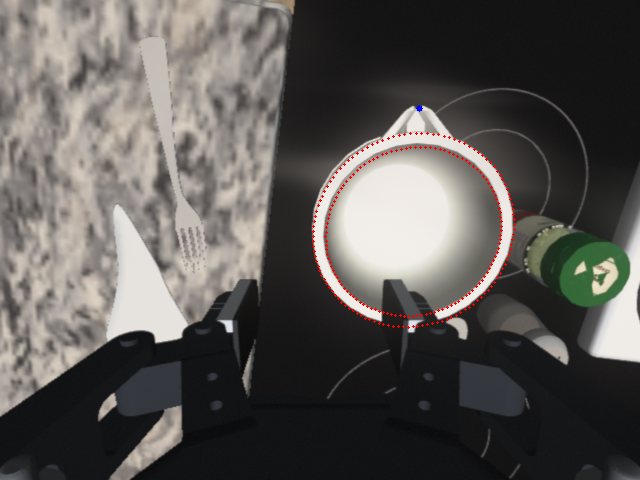

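```bash
python3 -c "
from h import *
plan([.4975,-.3360,.095],189,.6,step=.03);plan([.4975,-.336,.043],189,.6,step=.02,p0=[.4975,-.336,.095],R0=Rdown(189))"
```

```text
-0.007 -0.002 0.15 -0.003 0.001 -0.008 0.6; -0.007 -0.003 0.15 0 0 0 0.6; -0.007 -0.002 0.138 0 0 0 0.6
end [ 0.4974 -0.3359  0.095 ] 3
0 0 0.1 0 0 0 0.6; 0 0 0.1 0 0 0 0.6; 0 0 0.06 0 0 0 0.6
end [ 0.4975 -0.336   0.043 ] 3
```

{"fn": "arm_command", "kwargs": {
  "motion": "-0.007 -0.002 0.15 -0.003 0.001 -0.008 0.6; -0.007 -0.003 0.15 0 0 0 0.6; -0.007 -0.002 0.138 0 0 0 0.6; 0 0 0.03 0 0 0 0.6; 0 0 0 0 0 0 0.6"
}}

```text
time_s: 4.03
eef_pos: [0.5003, -0.3324, 0.0936]
eef_rot: [0.004, -0.081, 0.997, -0.004]
wrist_force: [-0.6, 0.1, 0.8]
opening: 0.603
```

```bash
python3 -c "
from h import *
st();plan([.4975,-.336,.043],189,.6,step=.02)"
```

```text
t 4.03 p [ 0.5003 -0.3324  0.0936] xyaw 189.34 zax [ 0.008 -0.006 -1.   ] F [-0.61  0.08  0.82] M [ 0.01 -0.01  0.  ] op 0.603 q [-0.78  0.38  1.65  0.    1.1  -2.52]
0.007 -0.005 0.1 -0.007 0.006 0.006 0.6; 0.007 -0.006 0.1 0 0 0 0.6; 0.003 -0.004 0.053 0 0 0 0.6
end [ 0.4976 -0.3361  0.043 ] 3
```

{"fn": "arm_command", "kwargs": {
  "motion": "0.012 -0.016 0.02 -0.007 0.006 0.006 0.6; 0 0 0.08 0 0 0 0.6; 0 0 0.08 0 0 0 0.6; 0 0 0 0 0 0 0.6; 0 0 0 0 0 0 0.6"
}}

```text
time_s: 4.45
eef_pos: [0.5021, -0.3379, 0.0662]
eef_rot: [0.003, -0.079, 0.997, -0.004]
wrist_force: [0.4, -0.5, -0.2]
opening: 0.6
```

```bash
python3 -c "
from h import *
st();plan([.4975,-.336,.043],189,.6,step=.02)"
```

```text
t 4.45 p [ 0.5021 -0.3379  0.0662] xyaw 189.09 zax [ 0.007 -0.007 -1.   ] F [ 0.44 -0.48 -0.2 ] M [-0.03  0.05 -0.02] op 0.6 q [-0.79  0.43  1.65 -0.    1.05 -2.52]
0.019 0.012 0.098 -0.008 0.006 0.002 0.6; 0.003 0.002 0.018 0 0 0 0.6
end [ 0.4975 -0.336   0.0429] 2
```

{"fn": "arm_command", "kwargs": {
  "motion": "0.024 0.01 0.08 -0.008 0.006 0.002 0.6; 0.006 0 0.06 -0.004 0.003 0 0.6; 0 0 0.02 0 0 0 0.6; 0 0 0 0 0 0 0.6"
}}

```text
time_s: 4.78
eef_pos: [0.4975, -0.3393, 0.0364]
eef_rot: [-0.0, -0.078, 0.997, -0.0]
wrist_force: [0.1, -0.4, -0.2]
opening: 0.599
```

```bash
python3 -c "
from h import *
st();plan([.4975,-.336,.043],189,.6,step=.02)"
```

```text
t 4.78 p [ 0.4975 -0.3393  0.0364] xyaw 188.96 zax [-0.    -0.001 -1.   ] F [ 0.11 -0.37 -0.25] M [-0.02  0.04 -0.02] op 0.599 q [-0.79  0.48  1.66 -0.    1.01 -2.52]
-0.002 0.016 -0.033 -0.001 -0.001 -0.001 0.6
end [ 0.4974 -0.336   0.043 ] 1
```

{"fn": "arm_command", "kwargs": {
  "motion": "-0.002 0.016 -0.03 0 0 0 0.6; 0 0 0 0 0 0 0.6; 0 0 0 0 0 0 0.6"
}}

```text
time_s: 5.03
eef_pos: [0.4971, -0.3357, 0.0425]
eef_rot: [-0.001, -0.078, 0.997, 0.0]
wrist_force: [0.5, -0.1, -0.2]
opening: 0.603
```

```bash
python3 -c "
from h import *
st();plan([.4975,-.336,.043],189,.6,step=.02)"
```

```text
t 5.03 p [ 0.4971 -0.3357  0.0425] xyaw 188.93 zax [-0.001  0.    -1.   ] F [ 0.47 -0.12 -0.19] M [-0.03 -0.02  0.03] op 0.603 q [-0.79  0.46  1.66 -0.    1.02 -2.52]
-0.002 -0.002 -0.002 0.001 -0.001 -0.001 0.6
end [ 0.4976 -0.336   0.0429] 1
```

{"fn": "arm_command", "kwargs": {
  "motion": "0 0 0 0 0 0 0.3; 0 0 0 0 0 0 0.2; 0 0 0 0 0 0 0.15; 0 0 0 0 0 0 0.1; 0 0 0 0 0 0 0; 0 0 0 0 0 0 0; 0 0 0 0 0 0 0; 0 0 0 0 0 0 0"
}}

```text
time_s: 5.7
eef_pos: [0.4975, -0.3339, 0.0477]
eef_rot: [-0.001, -0.078, 0.997, 0.003]
wrist_force: [-1.8, 1.4, 3.4]
opening: 0.086
```

```bash
python3 -c "
from h import *
st()"
```

```text
t 5.7 p [ 0.4975 -0.3339  0.0477] xyaw 188.96 zax [-0.002  0.005 -1.   ] F [-1.77  1.39  3.43] M [0.85 0.39 0.19] op 0.086 q [-0.79  0.46  1.66  0.    1.03 -2.52]
```

{"fn": "arm_command", "kwargs": {
  "motion": "0 0 -0.04 0 0 0 0; 0 0 -0.06 0 0 0 0; 0 0 -0.06 0 0 0 0; 0 0 0 0 0 0 0"
}}

```text
time_s: 6.03
eef_pos: [0.4964, -0.3332, 0.0806]
eef_rot: [-0.002, -0.078, 0.997, 0.004]
wrist_force: [0.6, -0.9, -4.4]
opening: 0.083
```

```bash
python3 - <<'E'
from h import *
st(); c=camera("side"); cv2.imwrite("pics/s2.png",c["img"][150:400,180:480,::-1]); c=camera("wrist"); cv2.imwrite("pics/w2.png",c["img"][:,:,::-1])
E
```

```text
t 6.03 p [ 0.4964 -0.3332  0.0806] xyaw 188.98 zax [-0.005  0.007 -1.   ] F [ 0.6  -0.87 -4.36] M [-0.36 -0.16 -0.05] op 0.083 q [-0.79  0.41  1.65  0.    1.09 -2.52]
```

View pics/s2.png

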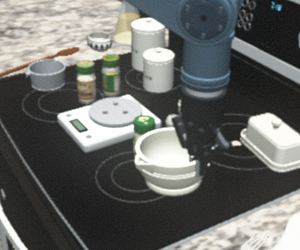

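View pics/w2.png

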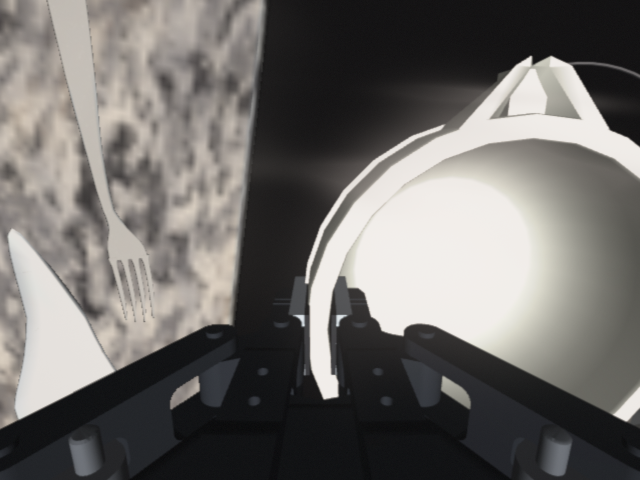

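```bash
cat > ov.py <<'E'
from h import *
def overlay(fn,cen_t,h,yaw=0,src=None):
    # cen_t: bowl centre offset in tool x,y ; h rim height above TCP (m)
    c=camera("wrist"); T=c["mount"]; im=c["img"][:,:,::-1].copy()
    for r in (.071,.062):
      for a in np.linspace(0,2*np.pi,240):
        q=np.array([cen_t[0]+r*np.cos(a),cen_t[1]+r*np.sin(a),-h]); u,v=proj(c,q,T)
        if 0<u<640 and 0<v<480: im[int(round(v)),int(round(u))]=(0,0,255)
    u,v=proj(c,np.array([cen_t[0]+.086*np.cos(yaw),cen_t[1]+.086*np.sin(yaw),-h+.002]),T); cv2.circle(im,(int(u),int(v)),2,(255,0,0),-1)
    cv2.imwrite(fn,im)
E
python3 -c "
from ov import *
overlay('pics/w3.png',(0,.067),.0273); plan([.4964,-.3332,.19],189,0)"
```

```text
-0.001 0 -0.2 0.01 -0.006 0 0; -0.002 -0.003 -0.2 0 0 0 0; -0.001 -0.002 -0.161 0 0 0 0
end [ 0.4964 -0.3332  0.19  ] 3
```

View pics/w3.png

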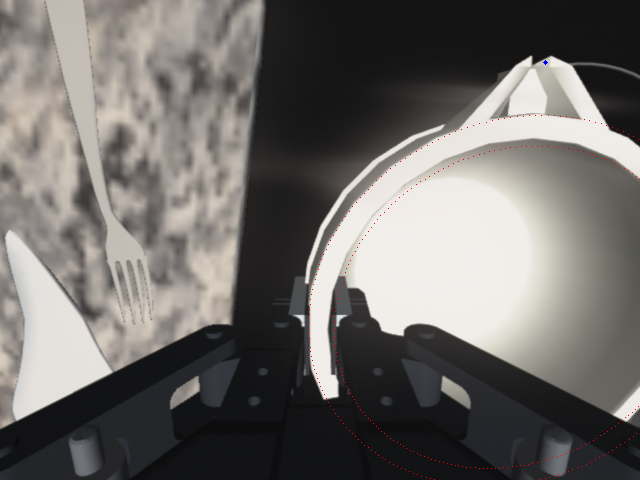

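{"fn": "arm_command", "kwargs": {
  "motion": "-0.001 0 -0.15 0.01 -0.006 0 0; -0.002 -0.003 -0.2 0 0 0 0; -0.001 -0.002 -0.15 0 0 0 0; 0 0 -0.05 0 0 0 0; 0 0 0 0 0 0 0"
}}

```text
time_s: 6.6
eef_pos: [0.4929, -0.3302, 0.1844]
eef_rot: [-0.004, -0.078, 0.997, 0.005]
wrist_force: [0.2, -0.8, -5.6]
opening: 0.084
```

```bash
python3 -c "
from h import *
st();plan([.506,-.063,.19],181,0,step=.03,tstep=1.5)"
```

```text
t 6.6 p [ 0.4929 -0.3302  0.1844] xyaw 188.95 zax [-0.009  0.009 -1.   ] F [ 0.16 -0.82 -5.59] M [-0.34 -0.14 -0.01] op 0.084 q [-0.79  0.27  1.59  0.    1.29 -2.52]
-0.031 0.147 -0.002 0.002 -0.002 0.025 0; -0.027 0.148 -0.002 0.002 -0.001 0.025 0; -0.023 0.148 -0.002 0.002 -0.001 0.025 0; -0.019 0.149 -0.003 0.002 -0.002 0.025 0; -0.015 0.149 -0.003 0.001 -0.001 0.025 0; -0.011 0.15 -0.003 0.001 -0.001 0.008 0; -0.01 0.15 -0.003 0 0 0 0; -0.009 0.15 -0.003 0 0 0 0; -0.009 0.136 -0.003 0 0 0 0
end [ 0.506 -0.063  0.19 ] 9
```

{"fn": "arm_command", "kwargs": {
  "motion": "-0.015 0.08 -0.01 0.004 -0.004 0.025 0; -0.027 0.148 -0.01 0.004 -0.004 0.025 0; -0.023 0.148 -0.005 0.002 -0.001 0.025 0; -0.019 0.149 -0.005 0.002 -0.002 0.025 0; -0.015 0.149 -0.005 0.001 -0.001 0.025 0; -0.011 0.15 -0.003 0.001 -0.001 0.008 0; -0.01 0.15 -0.003 0 0 0 0; -0.009 0.15 -0.003 0 0 0 0; -0.009 0.1 -0.003 0 0 0 0; 0 0 0 0 0 0 0"
}}

```text
time_s: 7.43
eef_pos: [0.4964, -0.0722, 0.1719]
eef_rot: [-0.008, -0.001, 1.0, 0.003]
wrist_force: [0.1, 0.9, -5.2]
opening: 0.087
```

```bash
python3 -c "
from h import *
st();plan([.506,-.063,.15],181,0,step=.03,tstep=1.5)"
```

```text
t 7.43 p [ 0.4964 -0.0722  0.1719] xyaw 180.15 zax [-0.017  0.006 -1.   ] F [ 0.07  0.94 -5.24] M [-0.29  0.02 -0.05] op 0.087 q [-0.38  0.09  1.83 -0.    1.23 -1.95]
-0.05 0.045 0.109 0.006 -0.016 -0.014 0
end [ 0.506 -0.063  0.15 ] 1
```

{"fn": "arm_command", "kwargs": {
  "motion": "-0.05 0.045 0.05 0.006 -0.018 -0.014 0; 0 0 0 0 0 0 0; 0 0 0 0 0 0 0"
}}

```text
time_s: 7.68
eef_pos: [0.5031, -0.0608, 0.1557]
eef_rot: [-0.003, -0.011, 1.0, 0.001]
wrist_force: [-0.4, -1.1, -4.5]
opening: 0.082
```

```bash
python3 - <<'E'
from ov import *
st();plan([.506,-.063,.13],181,0,step=.03,tstep=1.5); overlay('pics/w4.png',(0,.067),.0273)
c=camera("side"); cv2.imwrite("pics/s4.png",cv2.resize(c["img"][180:310,210:370,::-1],None,fx=4,fy=4,interpolation=cv2.INTER_CUBIC))
E
```

```text
t 7.68 p [ 0.5031 -0.0608  0.1557] xyaw 181.23 zax [-0.005  0.002 -1.   ] F [-0.4  -1.13 -4.48] M [-0.31 -0.01  0.03] op 0.082 q [-0.35  0.12  1.84 -0.    1.19 -1.95]
-0.015 -0.012 0.128 0.002 -0.005 0.004 0
end [ 0.506  -0.0631  0.1301] 1Traceback (most recent call last):
  File "<stdin>", line 2, in <module>
  File "ov.py", line 8, in overlay
    if 0<u<640 and 0<v<480: im[int(round(v)),int(round(u))]=(0,0,255)
                            ~~^^^^^^^^^^^^^^^^^^^^^^^^^^^^^
IndexError: index 480 is out of bounds for axis 0 with size 480
```

```bash
sed -i 's/0<u<640 and 0<v<480/0<u<639 and 0<v<479/' ov.py; cat >> ov.py <<'E'
def sideov(fn,cen,zf,x0=210,y0=180,w=180,h=150,s=4,cams=("side",)):
    for n in cams:
        c=camera(n); im=cv2.resize(c["img"][y0:y0+h,x0:x0+w,::-1],None,fx=s,fy=s,interpolation=cv2.INTER_CUBIC)
        for r,z in ((.071,zf+.075),(.0535,zf)):
          for a in np.linspace(0,2*np.pi,200):
            u,v=proj(c,np.array([cen[0]+r*np.cos(a),cen[1]+r*np.sin(a),z])); X=int(round((u-x0+.5)*s-.5));Y=int(round((v-y0+.5)*s-.5))
            if 0<=X<w*s and 0<=Y<h*s: im[Y,X]=(0,0,255)
        cv2.imwrite(fn,im)
def bowlc():
    o=get_obs(); R=quatR(o["eef_rot"]); return o["eef_pos"]+R@np.array([0,.067,0])
E
python3 - <<'E'
from ov import *
overlay('pics/w4.png',(0,.067),.0273)
b=bowlc(); print(b); sideov("pics/s4.png",b,b[2]-.0477); sideov("pics/t4.png",b,b[2]-.0477,255,210,160,140,4,("top",))
E
```

```text
[0.50154386 0.00585377 0.15608164]
```

View pics/w4.png

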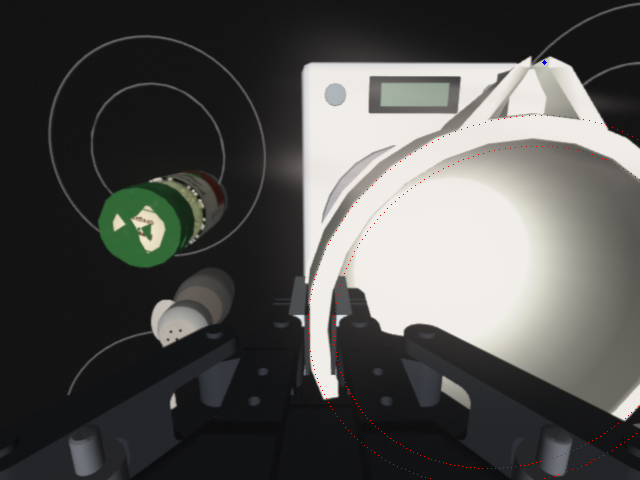

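View pics/s4.png

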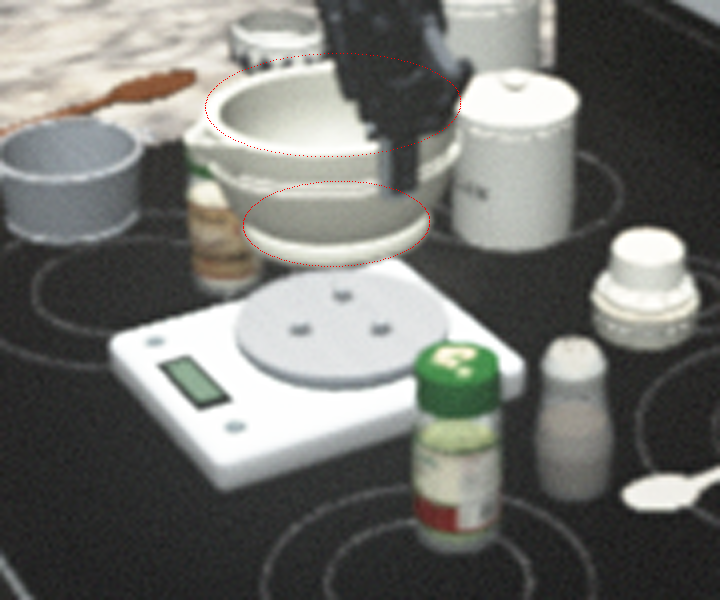

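View pics/t4.png

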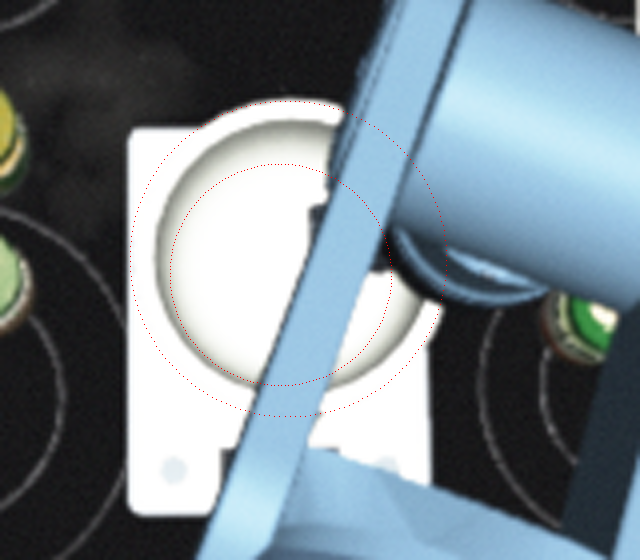

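```bash
python3 - <<'E'
from ov import *
c=camera("side"); im=cv2.resize(c["img"][185:255,250:335,::-1],None,fx=9,fy=9,interpolation=cv2.INTER_CUBIC); cv2.imwrite("pics/s5.png",im)
o=get_obs();R=quatR(o["eef_rot"]);p=o["eef_pos"]
im2=im.copy()
for sag,col in ((0,(0,0,255)),(1.5,(0,200,0)),(3,(255,0,0))):
  Rs=Rot.from_rotvec([np.radians(-sag),0,0]).as_matrix()
  for r,h in ((.071,.0273),(.062,.0273),(.0535,-.0477)):
    for a in np.linspace(0,2*np.pi,300):
      q=p+Rs@np.array([r*np.cos(a)-.0013,.067+r*np.sin(a),h]); u,v=proj(c,q); X=int(round((u-250+.5)*9-.5));Y=int(round((v-185+.5)*9-.5))
      if 0<=X<im.shape[1] and 0<=Y<im.shape[0]: im2[Y,X]=col
cv2.imwrite("pics/s5o.png",im2)
E
```

View pics/s5o.png

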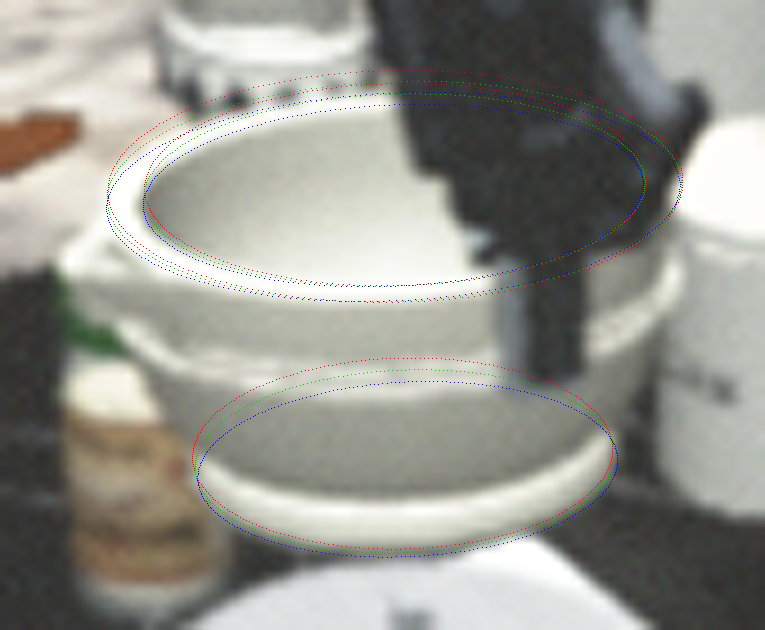

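```bash
cat >> h.py <<'E'
def Rt(yaw,tx=3.,ty=0.): return Rot.from_rotvec(np.radians([tx,ty,0])).as_matrix()@Rdown(yaw)
E
python3 - <<'E'
from h import *
plan([.506,-.063,.135],181,0,step=.012,tstep=1.5,R1=Rt(181))
E
```

```text
-0.005 -0.003 0.06 -0.025 -0.002 0.001 0; -0.004 -0.005 0.052 -0.024 -0.001 0.001 0
end [ 0.5059 -0.063   0.1351] 2
```

{"fn": "arm_command", "kwargs": {
  "motion": "-0.008 -0.006 0.04 -0.025 -0.003 0.001 0; -0.005 -0.005 0.04 -0.025 -0.002 0.001 0; 0 0 0 0 0 0 0; 0 0 0 0 0 0 0"
}}

```text
time_s: 8.27
eef_pos: [0.5082, -0.0665, 0.1432]
eef_rot: [0.003, -0.007, 1.0, 0.026]
wrist_force: [-0.5, 0.0, -6.1]
opening: 0.086
```

```bash
python3 - <<'E'
from h import *
st();plan([.506,-.063,.125],181,0,step=.03,tstep=2,R1=Rt(181))
E
```

```text
t 8.27 p [ 0.5082 -0.0665  0.1432] xyaw 180.82 zax [ 0.006  0.053 -0.999] F [-0.51  0.   -6.07] M [-0.38 -0.06 -0.02] op 0.086 q [-0.39  0.14  1.84  0.06  1.17 -2.  ]
0.011 0.013 0.092 0 0.006 -0.003 0
end [ 0.5061 -0.063   0.1249] 1
```

{"fn": "arm_command", "kwargs": {
  "motion": "0.013 0.019 0.06 0 0.007 -0.003 0; 0 0 0.01 0 0 0 0; 0 0 0 0 0 0 0"
}}

```text
time_s: 8.52
eef_pos: [0.5061, -0.0627, 0.1296]
eef_rot: [0.0, -0.008, 1.0, 0.025]
wrist_force: [-0.4, -0.3, -4.3]
opening: 0.083
```

```bash
cat >> ov.py <<'E'
def sag(fn,sags,zoom=9,x0=250,y0=195,w=85,h=70,tx=3.):
    c=camera("side"); im2=cv2.resize(c["img"][y0:y0+h,x0:x0+w,::-1],None,fx=zoom,fy=zoom,interpolation=cv2.INTER_CUBIC)
    o=get_obs();p=o["eef_pos"]
    for s,col in zip(sags,((0,0,255),(0,200,0),(255,0,0))):
      Rs=Rot.from_rotvec([np.radians(-s),0,0]).as_matrix()
      for r,hh in ((.071,.0273),(.062,.0273),(.0535,-.0477)):
        for a in np.linspace(0,2*np.pi,300):
          q=p+Rs@np.array([r*np.cos(a)-.0013,.067+r*np.sin(a),hh]); u,v=proj(c,q); X=int(round((u-x0+.5)*zoom-.5));Y=int(round((v-y0+.5)*zoom-.5))
          if 0<=X<im2.shape[1] and 0<=Y<im2.shape[0]: im2[Y,X]=col
    cv2.imwrite(fn,im2)
E
python3 - <<'E'
from ov import *
st();plan([.506,-.063,.115],181,0,step=.03,tstep=2,R1=Rt(181)); sag("pics/s6.png",(-1.5,0,1.5))
E
```

```text
t 8.52 p [ 0.5061 -0.0627  0.1296] xyaw 180.97 zax [ 0.     0.05  -0.999] F [-0.38 -0.34 -4.26] M [-0.39 -0.05 -0.  ] op 0.083 q [-0.39  0.16  1.85  0.05  1.15 -2.  ]
0 -0.005 0.073 -0.002 0 0 0
end [ 0.5061 -0.063   0.1149] 1
```

View pics/s6.png

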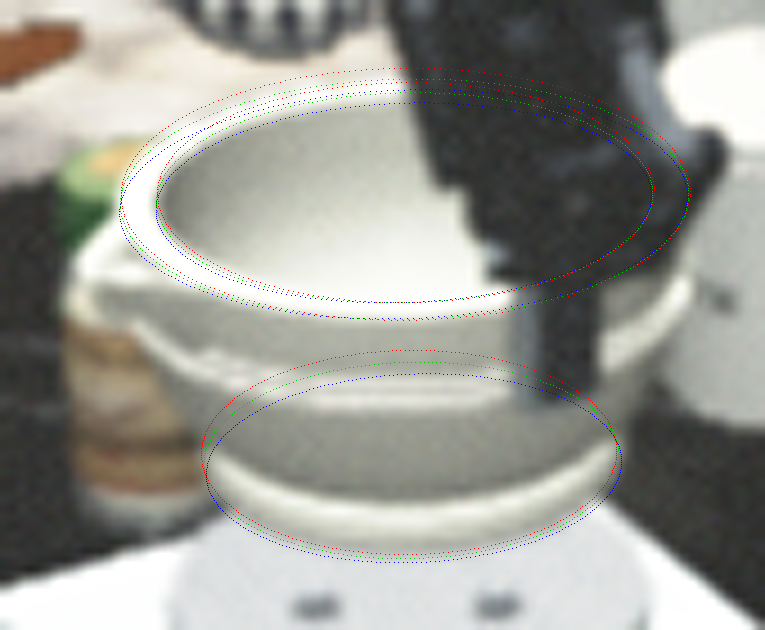

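{"fn": "arm_command", "kwargs": {
  "motion": "0 -0.002 0.05 -0.017 0 0 0; 0 0 0.05 0 0 0 0; 0 0 0 0 0 0 0; 0 0 0 0 0 0 0"
}}

```text
time_s: 8.9
eef_pos: [0.5059, -0.061, 0.1076]
eef_rot: [0.0, -0.009, 0.999, 0.035]
wrist_force: [0.1, -0.2, -4.6]
opening: 0.085
```

```bash
python3 - <<'E'
from ov import *
st();plan([.506,-.063,.103],181,0,step=.03,tstep=2,R1=Rt(181,4)); sag("pics/s7.png",(0,1.),y0=205)
E
```

```text
t 8.9 p [ 0.5059 -0.061   0.1076] xyaw 181.05 zax [-0.001  0.069 -0.998] F [ 0.14 -0.24 -4.58] M [-0.38 -0.02 -0.01] op 0.085 q [-0.39  0.2   1.86  0.07  1.11 -2.02]
0 -0.012 0.022 0 -0.001 0.001 0
end [ 0.5059 -0.0631  0.103 ] 1
```

View pics/s7.png

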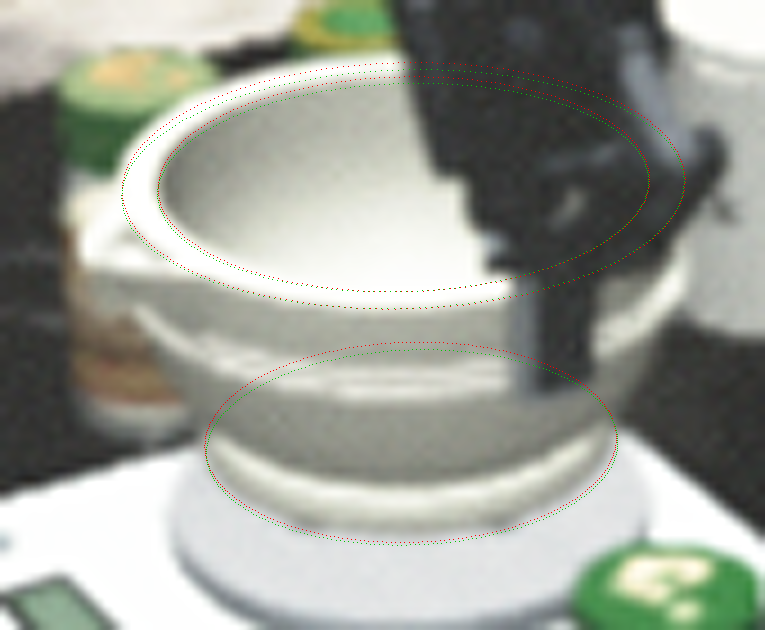

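{"fn": "arm_command", "kwargs": {
  "motion": "0 -0.015 0.02 0 0 0 0; 0 0 0.01 0 0 0 0; 0 0 0 0 0 0 0"
}}

```text
time_s: 9.2
eef_pos: [0.506, -0.0639, 0.1009]
eef_rot: [0.0, -0.009, 0.999, 0.035]
wrist_force: [0.1, -0.0, -4.5]
opening: 0.082
```

```bash
python3 - <<'E'
from ov import *
st();plan([.506,-.063,.096],181,0,step=.03,tstep=2,R1=Rt(181,4))
E
```

```text
t 9.2 p [ 0.506  -0.0639  0.1009] xyaw 181.06 zax [-0.001  0.069 -0.998] F [ 0.06 -0.03 -4.5 ] M [-0.4   0.05 -0.06] op 0.082 q [-0.4   0.21  1.87  0.07  1.1  -2.02]
0 0.003 0.025 -0.001 -0.001 0.001 0
end [ 0.5059 -0.0629  0.096 ] 1
```

{"fn": "arm_command", "kwargs": {
  "motion": "0 0.004 0.018 0 0 0 0; 0 0 0 0 0 0 0"
}}

```text
time_s: 9.37
eef_pos: [0.5061, -0.0629, 0.0972]
eef_rot: [0.0, -0.009, 0.999, 0.035]
wrist_force: [-1.0, -0.8, -5.6]
opening: 0.079
```

```bash
python3 - <<'E'
from ov import *
st()
E
```

```text
t 9.37 p [ 0.5061 -0.0629  0.0972] xyaw 181.04 zax [-0.     0.069 -0.998] F [-0.96 -0.79 -5.62] M [-0.37 -0.03  0.  ] op 0.079 q [-0.4   0.21  1.87  0.07  1.09 -2.02]
```

No contact yet, so the pegs have entered or are about to. Continue down in small steps.

{"fn": "arm_command", "kwargs": {
  "motion": "0 0 0.012 0 0 0 0; 0 0 0 0 0 0 0"
}}

```text
time_s: 9.53
eef_pos: [0.5063, -0.0627, 0.0947]
eef_rot: [0.0, -0.009, 0.999, 0.034]
wrist_force: [-0.1, 0.6, -5.0]
opening: 0.086
```

```bash
python3 - <<'E'
from ov import *
st()
sag("pics/s8.png",(0,),y0=205)
E
```

```text
t 9.53 p [ 0.5063 -0.0627  0.0947] xyaw 181.05 zax [ 0.     0.069 -0.998] F [-0.06  0.64 -5.03] M [-0.37 -0.02  0.  ] op 0.086 q [-0.4   0.22  1.87  0.07  1.08 -2.02]
```

View pics/s8.png

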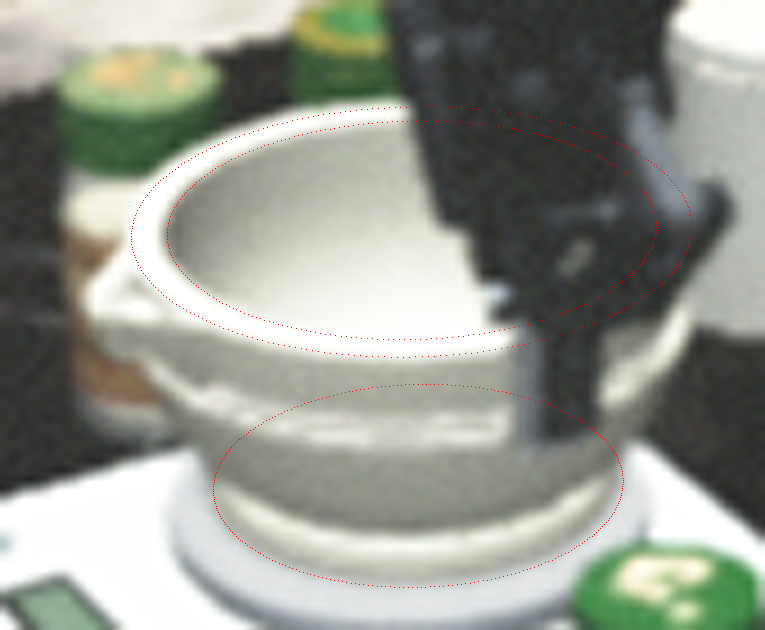

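{"fn": "arm_command", "kwargs": {
  "motion": "0 0 0.012 0 0 0 0; 0 0 0 0 0 0 0"
}}

```text
time_s: 9.75
eef_pos: [0.5067, -0.0627, 0.0927]
eef_rot: [0.001, -0.009, 0.999, 0.034]
wrist_force: [0.4, -0.4, -5.1]
opening: 0.081
```

{"fn": "arm_command", "kwargs": {
  "motion": "0 0 0.01 0 0 0 0; 0 0 0 0 0 0 0"
}}

```text
time_s: 9.92
eef_pos: [0.5068, -0.0625, 0.0906]
eef_rot: [0.001, -0.009, 0.999, 0.034]
wrist_force: [-0.2, -0.8, -4.7]
opening: 0.082
```

```bash
python3 - <<'E'
from ov import *
st()
E
```

```text
t 9.92 p [ 0.5068 -0.0625  0.0906] xyaw 181.06 zax [ 0.001  0.068 -0.998] F [-0.23 -0.76 -4.67] M [-0.39  0.02 -0.01] op 0.082 q [-0.4   0.22  1.87  0.07  1.07 -2.02]
```

{"fn": "arm_command", "kwargs": {
  "motion": "-0.003 0 0.01 0 0 0 0; 0 0 0 0 0 0 0"
}}

```text
time_s: 10.08
eef_pos: [0.5076, -0.0624, 0.0886]
eef_rot: [0.001, -0.009, 0.999, 0.034]
wrist_force: [-0.0, -0.5, -3.6]
opening: 0.084
```

{"fn": "arm_command", "kwargs": {
  "motion": "0 0 0.008 0 0 0 0; 0 0 0 0 0 0 0"
}}

```text
time_s: 10.25
eef_pos: [0.5079, -0.0625, 0.0873]
eef_rot: [0.001, -0.009, 0.999, 0.034]
wrist_force: [-1.2, 0.5, -1.3]
opening: 0.082
```

```bash
python3 - <<'E'
from ov import *
st()
sag("pics/s9.png",(0,),y0=205)
E
```

```text
t 10.25 p [ 0.5079 -0.0625  0.0873] xyaw 181.06 zax [ 0.002  0.068 -0.998] F [-1.16  0.54 -1.29] M [-0.2   0.41  0.01] op 0.082 q [-0.4   0.23  1.87  0.07  1.06 -2.02]
```

View pics/s9.png

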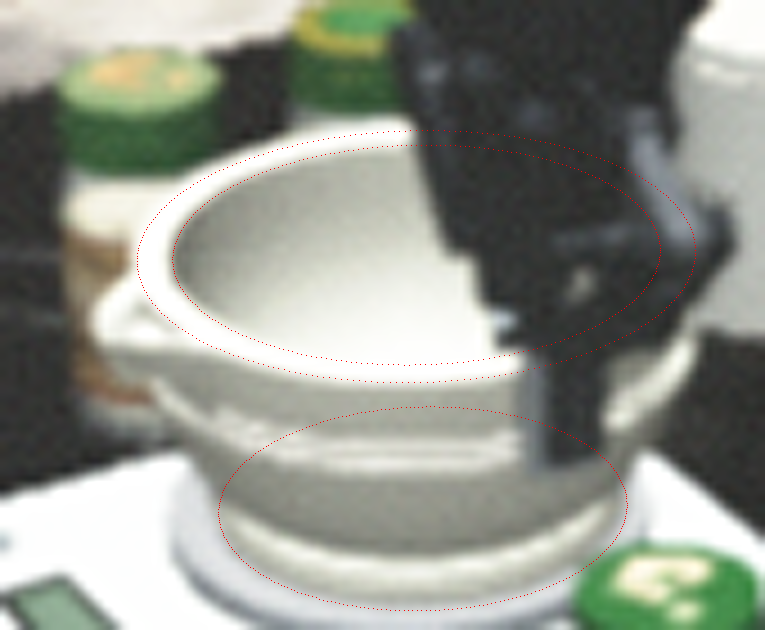

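{"fn": "arm_command", "kwargs": {
  "motion": "0.007 0 0.005 0 0 0 0; 0 0 0 0 0 0 0"
}}

```text
time_s: 10.47
eef_pos: [0.5076, -0.0626, 0.0874]
eef_rot: [0.003, -0.009, 0.999, 0.034]
wrist_force: [-1.5, 0.2, -0.9]
opening: 0.085
```

```bash
python3 - <<'E'
from ov import *
st()
E
```

```text
t 10.47 p [ 0.5076 -0.0626  0.0874] xyaw 181.04 zax [ 0.005  0.068 -0.998] F [-1.51  0.24 -0.95] M [-0.11  0.39 -0.01] op 0.085 q [-0.4   0.23  1.87  0.07  1.06 -2.02]
```

{"fn": "arm_command", "kwargs": {
  "motion": "0 0 0 0 0 0 0.12; 0 0 0 0 0 0 0.16; 0 0 0 0 0 0 0.2; 0 0 0 0 0 0 0.25; 0 0 0 0 0 0 0.25; 0 0 0 0 0 0 0.25"
}}

```text
time_s: 10.97
eef_pos: [0.5089, -0.0629, 0.0888]
eef_rot: [0.004, -0.009, 0.999, 0.034]
wrist_force: [0.5, -0.7, -0.1]
opening: 0.249
```

```bash
python3 - <<'E'
from ov import *
st()
sag("pics/s10.png",(0,),y0=205); overlay('pics/w10.png',(0,.067),.03)
E
```

```text
t 10.97 p [ 0.5089 -0.0629  0.0888] xyaw 181.01 zax [ 0.008  0.067 -0.998] F [ 0.48 -0.72 -0.15] M [-0.05 -0.01 -0.02] op 0.249 q [-0.4   0.23  1.87  0.07  1.06 -2.02]
```

View pics/s10.png

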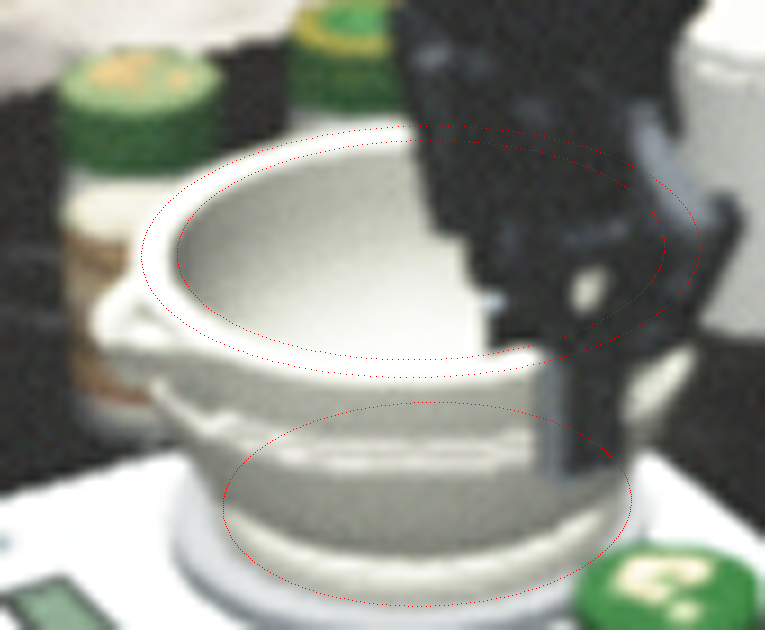

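View pics/w10.png

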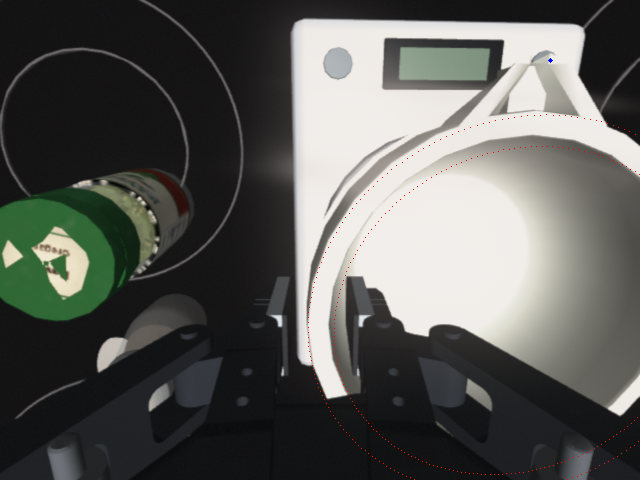

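{"fn": "arm_command", "kwargs": {
  "motion": "0 0.005 -0.1 0 0 0 0.25; 0 0.005 -0.15 0 0 0 0.25; 0 0 -0.2 0.03 0 0 0.25; 0 0 -0.2 0.03 0 0 0.3; 0 0 -0.15 0 0 0 0.3; 0 0 0 0 0 0 0.4"
}}

```text
time_s: 11.57
eef_pos: [0.5048, -0.0681, 0.2521]
eef_rot: [0.0, -0.008, 1.0, 0.003]
wrist_force: [0.6, -0.3, 0.9]
opening: 0.397
```

```bash
python3 - <<'E'
from ov import *
st(); plan([.43,.10,.27],181,.5)
sideov("pics/s11.png",(.5049,.0041,0),.0435,250,195,85,70,9)
E
```

```text
t 11.57 p [ 0.5048 -0.0681  0.2521] xyaw 180.92 zax [ 0.     0.005 -1.   ] F [ 0.64 -0.3   0.92] M [-0.08 -0.03  0.01] op 0.397 q [-0.37  0.01  1.74  0.01  1.38 -1.96]
0.078 0.183 -0.018 0.005 0 -0.001 0.5; 0.078 0.183 -0.019 0 0 0 0.5; 0.078 0.183 -0.02 0 0 0 0.5; 0.077 0.183 -0.019 0 0 0 0.5; 0.049 0.115 -0.013 0 0 0 0.5
end [0.43   0.1    0.2701] 5
```

View pics/s11.png

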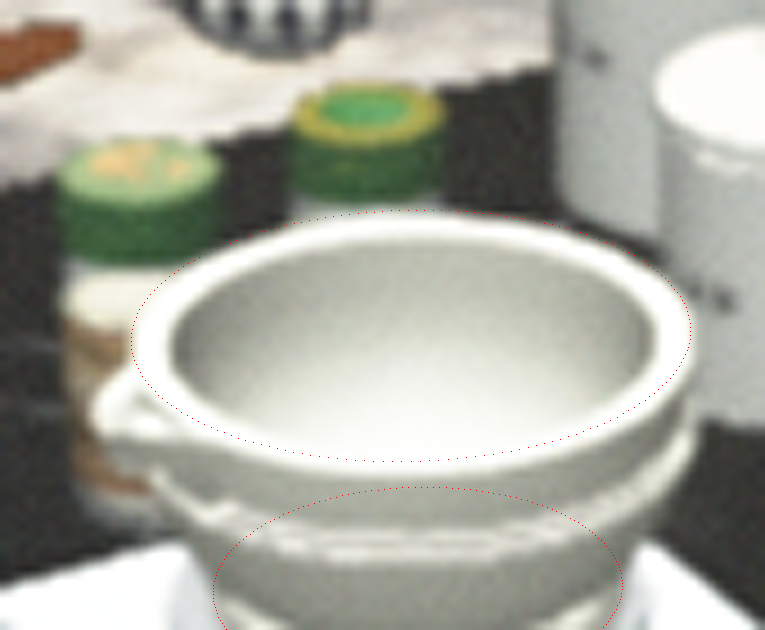

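```bash
python3 - <<'E'
from ov import *
plan([.366,.295,.2],180.5,.5,step=.039)
E
```

```text
0.066 0.182 0.026 0.006 -0.002 0.007 0.5; 0.067 0.181 0.025 0 0 0 0.5; 0.067 0.181 0.025 0 0 0 0.5; 0.067 0.181 0.025 0 0 0 0.5; 0.067 0.181 0.025 0 0 0 0.5; 0.067 0.181 0.025 0 0 0 0.5; 0.067 0.181 0.024 0 0 0 0.5; 0.067 0.181 0.025 0 0 0 0.5; 0.067 0.181 0.024 0 0 0 0.5; 0.068 0.181 0.024 0 0 0 0.5
end [0.3666 0.2931 0.2003] 10
```

{"fn": "arm_command", "kwargs": {
  "motion": "0.066 0.182 0.01 0.006 -0.002 0.007 0.5; 0.067 0.181 0.01 0 0 0 0.5; 0.067 0.181 0.025 0 0 0 0.5; 0.067 0.181 0.025 0 0 0 0.5; 0.067 0.181 0.025 0 0 0 0.5; 0.067 0.181 0.025 0 0 0 0.5; 0.067 0.181 0.025 0 0 0 0.5; 0.067 0.181 0.025 0 0 0 0.5; 0.067 0.17 0.025 0 0 0 0.5; 0 0 0 0 0 0 0.5"
}}

```text
time_s: 12.45
eef_pos: [0.3707, 0.2641, 0.1975]
eef_rot: [-0.006, 0.001, 1.0, -0.001]
wrist_force: [-0.6, -0.2, -0.0]
opening: 0.502
```

```bash
python3 - <<'E'
from ov import *
st(); plan([.366,.295,.15],180.5,.5,step=.039)
E
```

```text
t 12.45 p [0.3707 0.2641 0.1975] xyaw 179.86 zax [-0.012 -0.002 -1.   ] F [-0.6  -0.18 -0.05] M [ 0.03  0.01 -0.02] op 0.502 q [ 0.36 -0.05  1.92  0.    1.28 -1.21]
0.014 0.106 0.163 -0.002 -0.012 -0.011 0.5; 0.007 0.049 0.074 0 0 0 0.5
end [0.3661 0.2951 0.1501] 2
```

{"fn": "arm_command", "kwargs": {
  "motion": "0.02 0.15 0.1 -0.002 -0.012 -0.011 0.5; 0 0.01 0.05 0 0 0 0.5; 0 0 0 0 0 0 0.5; 0 0 0 0 0 0 0.5"
}}

```text
time_s: 12.78
eef_pos: [0.3618, 0.2978, 0.1614]
eef_rot: [-0.003, -0.008, 1.0, -0.002]
wrist_force: [0.2, -0.3, -0.1]
opening: 0.501
```

```bash
python3 - <<'E'
from ov import *
st(); o=get_obs();c=camera("wrist");T=wristT(o,c);im=c["img"][:,:,::-1].copy()
s=np.array([.4454,.2956]);y=np.radians(.5);d=np.array([np.cos(y),np.sin(y)])
for a in np.linspace(0,2*np.pi,200):
    u,v=proj(c,np.r_[s+.0495*np.array([np.cos(a),np.sin(a)]),.052],T)
    if 0<u<639 and 0<v<479: im[int(round(v)),int(round(u))]=(0,0,255)
for k,col in ((-.0075,(0,255,255)),(.0075,(0,255,255)),(0,(0,0,255))):
  for t in np.linspace(.056,.168,60):
    u,v=proj(c,np.r_[s-d*t+k*np.array([-d[1],d[0]]),.049],T)
    if 0<u<639 and 0<v<479: cv2.circle(im,(int(round(u)),int(round(v))),0,col,-1)
u,v=proj(c,np.r_[s-d*.08,.049],T);cv2.circle(im,(int(u),int(v)),3,(0,0,255),-1)
cv2.imwrite("pics/w12.png",im)
E
```

```text
t 12.78 p [0.3618 0.2978 0.1614] xyaw 180.92 zax [-0.007 -0.003 -1.   ] F [ 0.17 -0.34 -0.06] M [0.03 0.02 0.  ] op 0.501 q [ 0.43  0.02  1.93 -0.    1.2  -1.15]
```

View pics/w12.png

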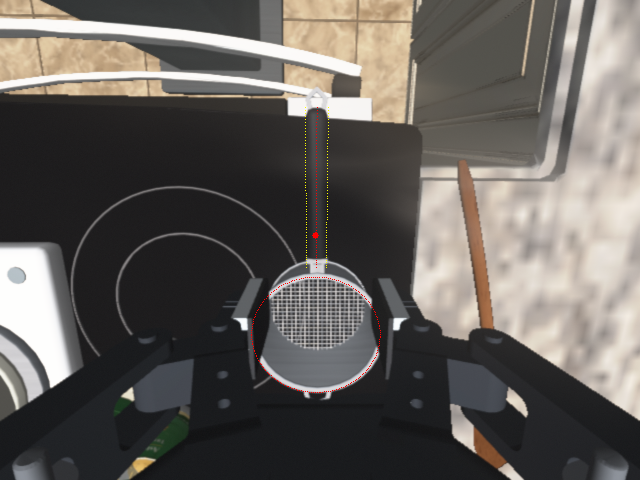

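```bash
python3 - <<'E'
from ov import *
plan([.366,.295,.06],180.5,.5,step=.035)
E
```

```text
-0.008 -0.004 0.175 -0.003 -0.007 0.006 0.5; -0.007 -0.004 0.175 0 0 0 0.5; -0.007 -0.004 0.157 0 0 0 0.5
end [0.366  0.2949 0.06  ] 3
```

{"fn": "arm_command", "kwargs": {
  "motion": "-0.015 -0.008 0.15 -0.003 -0.007 0.006 0.5; -0.004 -0.003 0.17 0 0 0 0.5; -0.004 -0.003 0.12 0 0 0 0.5; 0 0 0 0 0 0 0.5; 0 0 0 0 0 0 0.5"
}}

```text
time_s: 13.25
eef_pos: [0.3725, 0.2914, 0.075]
eef_rot: [0.004, -0.001, 1.0, 0.001]
wrist_force: [0.6, 0.1, 0.8]
opening: 0.504
```

```bash
python3 - <<'E'
from ov import *
st(); plan([.366,.295,.026],180.5,.5,step=.035)
E
```

```text
t 13.25 p [0.3725 0.2914 0.075 ] xyaw 180.06 zax [ 0.008  0.002 -1.   ] F [0.57 0.09 0.84] M [0.   0.05 0.05] op 0.504 q [ 0.41  0.16  1.99 -0.    0.99 -1.16]
0.024 0.013 0.173 0.002 0.008 -0.007 0.5; 0.01 0.005 0.072 0 0 0 0.5
end [0.3659 0.295  0.026 ] 2
```

{"fn": "arm_command", "kwargs": {
  "motion": "0.024 0.013 0.1 0.002 0.008 -0.007 0.5; 0.01 0.005 0.08 0 0 0 0.5; 0 0 0.02 0 0 0 0.5; 0 0 0 0 0 0 0.5"
}}

```text
time_s: 13.58
eef_pos: [0.3719, 0.2949, 0.0408]
eef_rot: [0.004, -0.002, 1.0, 0.002]
wrist_force: [-0.2, -0.1, -0.0]
opening: 0.504
```

```bash
python3 - <<'E'
from ov import *
st(); plan([.366,.295,.026],180.5,.5,step=.035)
E
```

```text
t 13.58 p [0.3719 0.2949 0.0408] xyaw 180.24 zax [ 0.008  0.004 -1.   ] F [-0.21 -0.14 -0.05] M [ 0.01 -0.02 -0.  ] op 0.504 q [ 0.42  0.23  1.99  0.    0.91 -1.16]
0.03 0 0.074 0.003 0.007 -0.004 0.5
end [0.366 0.295 0.026] 1
```

{"fn": "arm_command", "kwargs": {
  "motion": "0.03 0 0.06 0.003 0.007 -0.004 0.5; 0.005 0 0.02 0 0 0 0.5; 0 0 0 0 0 0 0.5; 0 0 0 0 0 0 0.5"
}}

```text
time_s: 13.92
eef_pos: [0.368, 0.2959, 0.028]
eef_rot: [0.003, -0.004, 1.0, 0.001]
wrist_force: [-0.2, -0.0, 0.5]
opening: 0.503
```

```bash
python3 - <<'E'
from ov import *
st(); plan([.366,.295,.026],180.5,.5,step=.035)
E
```

```text
t 13.92 p [0.368  0.2959 0.028 ] xyaw 180.45 zax [ 0.006  0.003 -1.   ] F [-0.16 -0.04  0.49] M [-0.03  0.02 -0.02] op 0.503 q [ 0.43  0.25  2.    0.    0.88 -1.15]
0.01 -0.004 0.01 0.003 0.006 -0.001 0.5
end [0.366  0.2951 0.026 ] 1
```

{"fn": "arm_command", "kwargs": {
  "motion": "0.01 -0.004 0.012 0.003 0.006 0 0.4; 0 0 0 0 0 0 0.3; 0 0 0 0 0 0 0.25; 0 0 0 0 0 0 0.2; 0 0 0 0 0 0 0.1; 0 0 0 0 0 0 0; 0 0 0 0 0 0 0; 0 0 0 0 0 0 0"
}}

```text
time_s: 14.58
eef_pos: [0.3668, 0.2955, 0.0268]
eef_rot: [0.001, -0.004, 1.0, 0.0]
wrist_force: [-0.2, -0.1, 0.1]
opening: 0.161
```

```bash
python3 - <<'E'
from ov import *
st()
E
```

```text
t 14.58 p [0.3668 0.2955 0.0268] xyaw 180.48 zax [ 0.001  0.    -1.   ] F [-0.17 -0.12  0.14] M [0.04 0.06 0.  ] op 0.161 q [ 0.43  0.26  2.   -0.    0.88 -1.15]
```

{"fn": "arm_command", "kwargs": {
  "motion": "0 0 -0.05 0 0 0 0; 0 0 -0.1 0 0 0 0; 0 0 -0.15 0 0 0 0; 0 0 -0.2 0 0 0 0; 0 0 -0.2 0 0 0 0; 0 0 -0.15 0 0 0 0; 0 0 -0.05 0 0 0 0; 0 0 0 0 0 0 0"
}}

```text
time_s: 15.25
eef_pos: [0.3622, 0.2936, 0.2159]
eef_rot: [-0.004, -0.004, 1.0, -0.002]
wrist_force: [-0.3, 0.1, -1.8]
opening: 0.159
```

```bash
cat >> ov.py <<'E'
def sieve(fn,off=.0786,h=.0268,pitch=(0,),x0=200,y0=140,w=110,hh=90,s=7,cam="side"):
    c=camera(cam); im=cv2.resize(c["img"][y0:y0+hh,x0:x0+w,::-1],None,fx=s,fy=s,interpolation=cv2.INTER_CUBIC)
    o=get_obs();p=o["eef_pos"];R=quatR(o["eef_rot"]);yw=np.arctan2(-R[1,0],-R[0,0])
    for pi,col in zip(pitch,((0,0,255),(0,255,0),(255,0,0))):
      Rs=Rot.from_euler("ZY",[yw,np.radians(pi)]).as_matrix()   # +pitch: nose (far side) down
      for r,z in ((.0495,.052-h),(.044,-h)):
        for a in np.linspace(0,2*np.pi,300):
          q=p+Rs@np.array([off+r*np.cos(a),r*np.sin(a),z]); u,v=proj(c,q); X=int(round((u-x0+.5)*s-.5));Y=int(round((v-y0+.5)*s-.5))
          if 0<=X<w*s and 0<=Y<hh*s: im[Y,X]=col
    cv2.imwrite(fn,im); print("sieve axis",np.round(p+Rot.from_euler("Z",yw).as_matrix()@np.array([off,0,-h]),4))
E
python3 - <<'E'
from ov import *
st();sieve("pics/v1.png",pitch=(0,3)); c=camera("side"); cv2.imwrite("pics/v1f.png",c["img"][:,:,::-1])
E
```

```text
t 15.25 p [0.3622 0.2936 0.2159] xyaw 180.47 zax [-0.008 -0.004 -1.   ] F [-0.33  0.07 -1.83] M [ 0.06  0.07 -0.01] op 0.159 q [ 0.43 -0.05  1.88 -0.    1.32 -1.15]
sieve axis [0.4408 0.2942 0.1883]
```

View pics/v1.png

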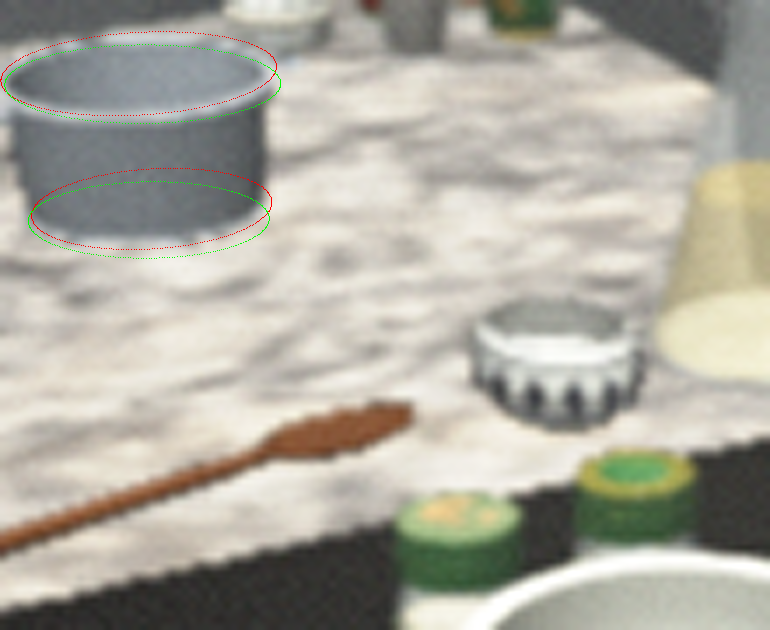

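View pics/v1f.png

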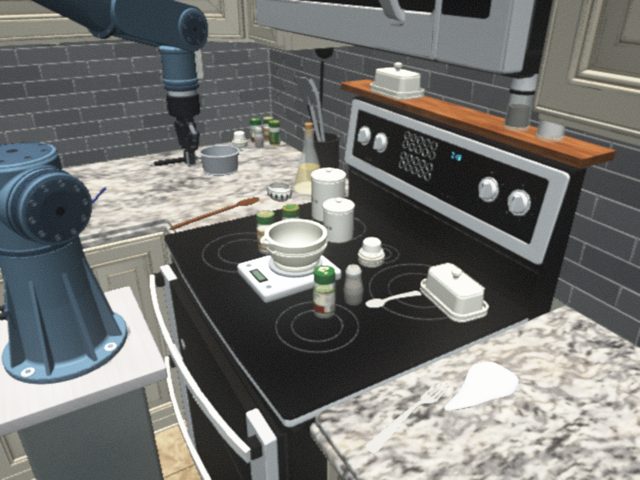

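```bash
python3 - <<'E'
from ov import *
sideov("pics/t13.png",(.5049,.0041,0),.0435,275,230,110,95,7,("top",))
sideov("pics/s13.png",(.5049,.0041,0),.0432,255,205,85,75,8)
E
```

```text
(no output)
```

View pics/t13.png

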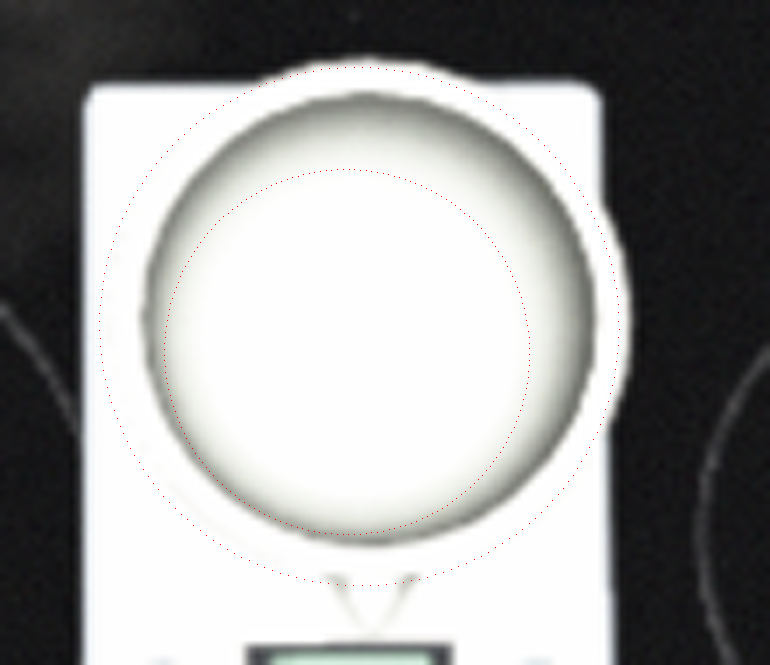

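View pics/s13.png

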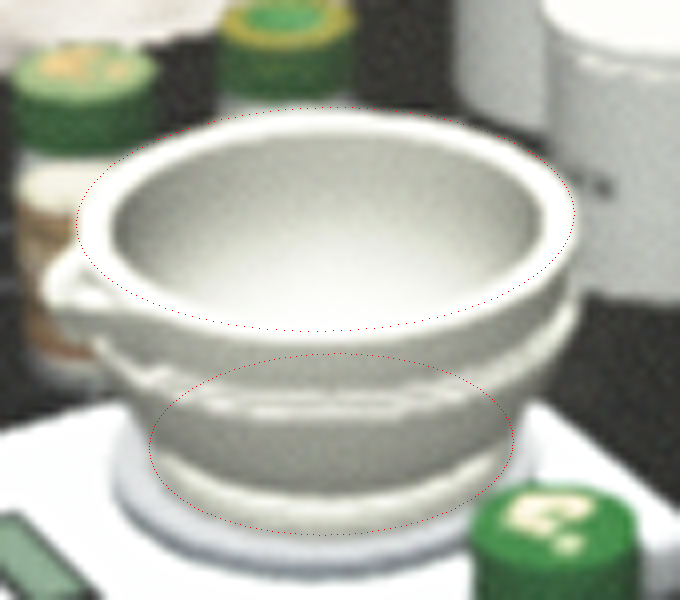

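```bash
python3 - <<'E'
from ov import *
from scipy.optimize import least_squares
t=camera("top");s=camera("side"); p0=np.array([.5049,.0041,.1185])
def f(p): return np.r_[np.array(proj(t,p))-T, np.array(proj(s,p))-S]
T=np.array(proj(t,p0))+[1.5,-1.0]; S=np.array(proj(s,p0-[0,0,.0003]))+[.2,.3]
r=least_squares(f,p0,x_scale=.01); print(r.x,r.fun)
# inner opening ellipse in top by threshold
E
```

```text
[0.50586968 0.00167776 0.11851295] [-0.23028127  0.51169071  0.66301637 -0.1044121 ]
```

```bash
python3 - <<'E'
from ov import *
plan([.4274,.0015,.205],180.5,0,step=.03)
E
```

```text
-0.033 -0.146 0.003 -0.007 -0.016 -0.001 0; -0.033 -0.146 0.003 0 0 0 0; -0.033 -0.146 0.003 0 0 0 0; -0.033 -0.146 0.003 0 0 0 0; -0.032 -0.146 0.003 0 0 0 0; -0.033 -0.146 0.002 0 0 0 0; -0.032 -0.146 0.003 0 0 0 0; -0.032 -0.146 0.002 0 0 0 0; -0.033 -0.146 0.003 0 0 0 0; -0.031 -0.143 0.002 0 0 0 0
end [0.4273 0.0016 0.205 ] 10
```

{"fn": "arm_command", "kwargs": {
  "motion": "-0.015 -0.06 0 -0.007 -0.01 -0.001 0; -0.025 -0.1 0 0 0 0 0; -0.033 -0.146 0 0 0 0 0; -0.033 -0.146 0 0 0 0 0; -0.032 -0.146 0 0 0 0 0; -0.033 -0.146 0 0 0 0 0; -0.032 -0.146 0 0 0 0 0; -0.032 -0.146 0 0 0 0 0; -0.025 -0.1 0 0 0 0 0; -0.01 -0.05 0 0 0 0 0"
}}

```text
time_s: 16.38
eef_pos: [0.4088, 0.047, 0.1952]
eef_rot: [-0.017, -0.008, 1.0, -0.001]
wrist_force: [-0.2, -0.2, -1.8]
opening: 0.158
```

```bash
python3 - <<'E'
from ov import *
st();plan([.4274,.0015,.205],180.5,0,step=.03)
E
```

```text
t 16.38 p [0.4088 0.047  0.1952] xyaw 180.95 zax [-0.034 -0.002 -0.999] F [-0.2  -0.2  -1.78] M [0.   0.05 0.03] op 0.158 q [-0.17 -0.14  2.01 -0.01  1.3  -1.75]
-0.052 -0.137 -0.031 -0.002 -0.033 0.008 0; -0.037 -0.092 -0.019 0 0 0 0
end [0.4274 0.0014 0.2049] 2
```

{"fn": "arm_command", "kwargs": {
  "motion": "-0.03 -0.07 -0.03 -0.002 -0.035 0.008 0; -0.035 -0.09 -0.02 0 0 0 0; -0.02 -0.05 -0.01 0 0 0 0; 0 0 0 0 0 0 0; 0 0 0 0 0 0 0"
}}

```text
time_s: 16.8
eef_pos: [0.4234, 0.001, 0.2007]
eef_rot: [-0.005, -0.001, 1.0, 0.002]
wrist_force: [-0.1, 0.4, -1.4]
opening: 0.159
```

```bash
python3 - <<'E'
from ov import *
st();plan([.4274,.0015,.18],180.5,0,step=.03)
E
```

```text
t 16.8 p [0.4234 0.001  0.2007] xyaw 180.09 zax [-0.01   0.003 -1.   ] F [-0.1   0.43 -1.36] M [ 0.05  0.05 -0.02] op 0.159 q [-0.28 -0.14  1.99  0.    1.29 -1.85]
-0.021 0.002 0.103 0.003 -0.01 -0.007 0
end [0.4274 0.0015 0.18  ] 1
```

{"fn": "arm_command", "kwargs": {
  "motion": "-0.02 0.002 0.05 0.003 -0.012 -0.007 0; 0 0 0.03 0 0 0 0; 0 0 0 0 0 0 0; 0 0 0 0 0 0 0"
}}

```text
time_s: 17.13
eef_pos: [0.4252, 0.0045, 0.1818]
eef_rot: [-0.002, -0.005, 1.0, 0.001]
wrist_force: [0.9, -0.5, -1.0]
opening: 0.159
```

```bash
python3 - <<'E'
from ov import *
st();plan([.4274,.0015,.1655],180.5,0,step=.03)
sieve("pics/v2.png",pitch=(0,2),x0=245,y0=175,w=90,hh=85,s=8)
sieve("pics/v3.png",pitch=(0,),x0=270,y0=220,w=115,hh=100,s=7,cam="top")
E
```

```text
t 17.13 p [0.4252 0.0045 0.1818] xyaw 180.62 zax [-0.003  0.003 -1.   ] F [ 0.93 -0.45 -0.95] M [0.02 0.13 0.01] op 0.159 q [-0.27 -0.11  2.01  0.    1.24 -1.85]
-0.011 -0.015 0.081 0.002 -0.003 0.002 0
end [0.4274 0.0015 0.1656] 1
sieve axis [0.5037 0.0053 0.155 ]
sieve axis [0.5041 0.0051 0.1554]
```

View pics/v2.png

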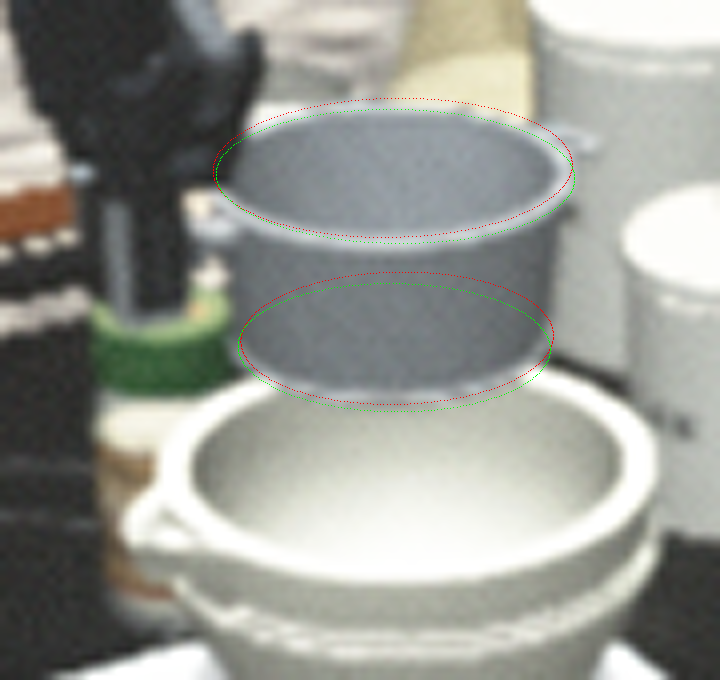

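View pics/v3.png

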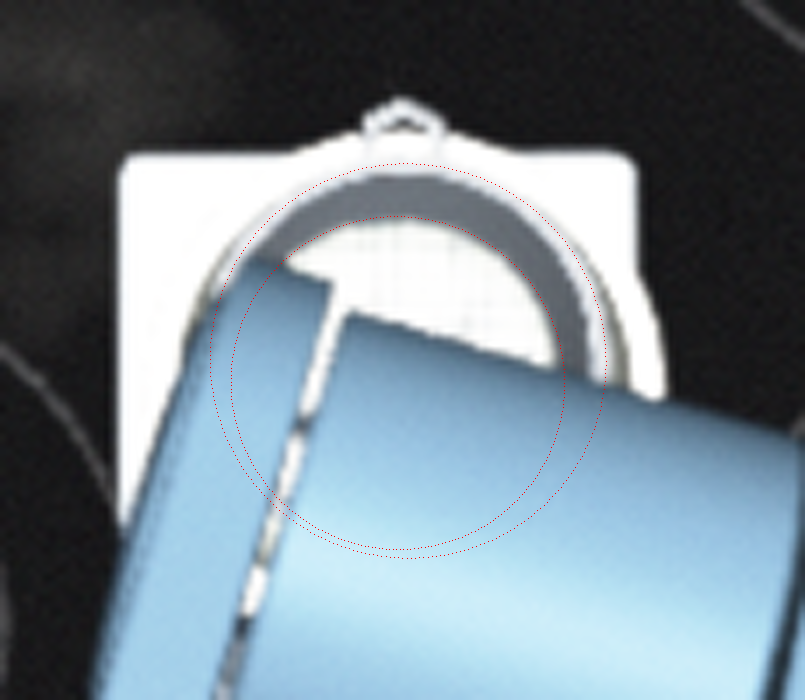

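```bash
python3 - <<'E'
from ov import *
plan([.4274,.0012,.166],180.5,0,step=.03,R1=Rt(180.5,0,-1.))
E
```

```text
-0.01 -0.015 0.081 0.002 -0.019 0.002 0
end [0.4275 0.0013 0.166 ] 1
```

{"fn": "arm_command", "kwargs": {
  "motion": "-0.012 -0.02 0.04 0.002 -0.02 0.002 0; 0 0 0.02 0 0 0 0; 0 0 0 0 0 0 0; 0 0 0 0 0 0 0"
}}

```text
time_s: 17.57
eef_pos: [0.4286, 0.001, 0.1713]
eef_rot: [0.01, -0.005, 1.0, -0.0]
wrist_force: [0.4, 0.3, -0.9]
opening: 0.16
```

```bash
python3 - <<'E'
from ov import *
st();plan([.4274,.0012,.166],180.5,0,step=.03,R1=Rt(180.5,0,-1.))
E
```

```text
t 17.57 p [0.4286 0.001  0.1713] xyaw 180.57 zax [ 0.02  0.   -1.  ] F [ 0.42  0.32 -0.87] M [0.   0.1  0.02] op 0.16 q [-0.28 -0.11  2.03  0.01  1.2  -1.86]
0.007 0.001 0.026 0 0.003 0.001 0
end [0.4273 0.0012 0.166 ] 1
```

{"fn": "arm_command", "kwargs": {
  "motion": "0.006 0.001 0.02 0 0.003 0.001 0; 0 0 0 0 0 0 0; 0 0 0 0 0 0 0"
}}

```text
time_s: 17.82
eef_pos: [0.4278, 0.0014, 0.1679]
eef_rot: [0.009, -0.004, 1.0, -0.0]
wrist_force: [-0.1, 0.2, -1.2]
opening: 0.162
```

```bash
python3 - <<'E'
from ov import *
st();plan([.4274,.0012,.166],180.5,0,step=.03,R1=Rt(180.5,0,-1.))
sieve("pics/v4.png",pitch=(-1,0,1),x0=245,y0=175,w=90,hh=85,s=8)
sieve("pics/v5.png",pitch=(0,),x0=270,y0=220,w=115,hh=100,s=7,cam="top")
E
```

```text
t 17.82 p [0.4278 0.0014 0.1679] xyaw 180.51 zax [ 0.017 -0.    -1.   ] F [-0.06  0.2  -1.21] M [-0.07  0.09 -0.02] op 0.162 q [-0.28 -0.1   2.04  0.01  1.19 -1.86]
0.002 -0.001 0.009 0 0 0 0
end [0.4275 0.0011 0.1661] 1
sieve axis [0.5063 0.002  0.141 ]
sieve axis [0.5063 0.0021 0.141 ]
```

View pics/v4.png

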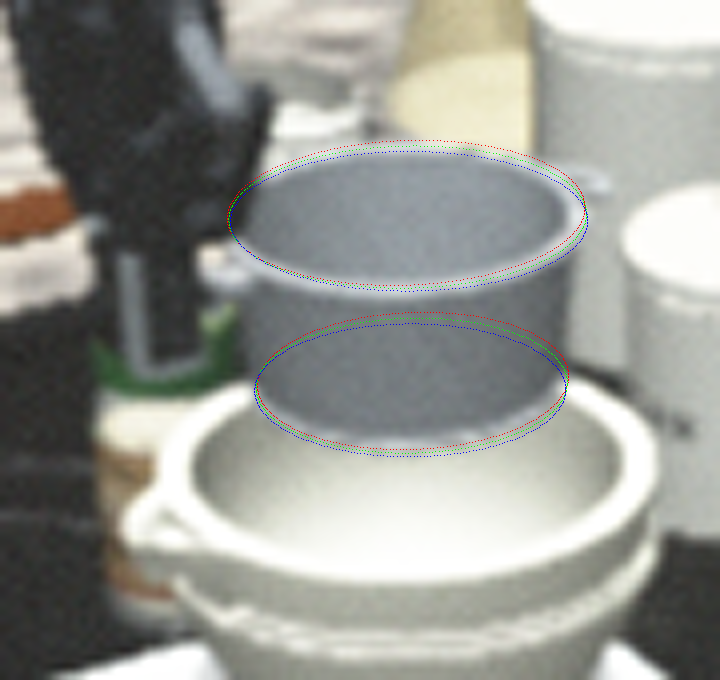

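View pics/v5.png

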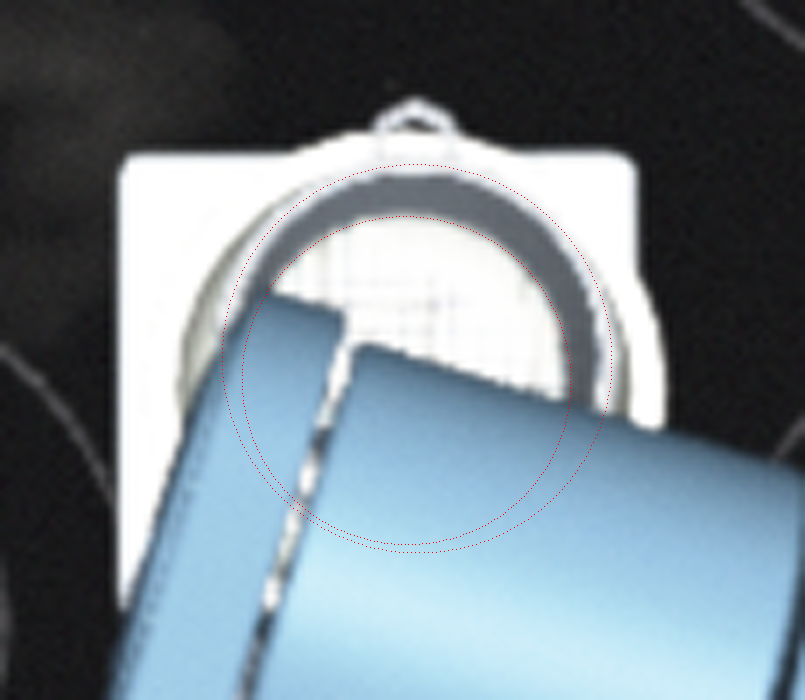

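```bash
python3 - <<'E'
from ov import *
c=camera("side")
x0,y0,s=245,175,8
im=cv2.resize(c["img"][y0:y0+85,x0:x0+90,::-1],None,fx=s,fy=s,interpolation=cv2.INTER_CUBIC)
def ell(cen,r,col):
  for a in np.linspace(0,2*np.pi,400):
    u,v=proj(c,np.array([cen[0]+r*np.cos(a),cen[1]+r*np.sin(a),cen[2]]));X=int(round((u-x0+.5)*s-.5));Y=int(round((v-y0+.5)*s-.5))
    if 0<=X<720 and 0<=Y<680: im[Y,X]=col
ell((.506,.0017,.1185),.071,(0,0,255));ell((.506,.0017,.1185),.062,(0,0,255))
for z,col in ((.141,(0,255,0)),(.144,(255,0,0))): ell((.5063,.002,z),.044,col);ell((.5063,.002,z+.052),.0495,col)
cv2.imwrite("pics/v6.png",im)
E
```

```text
(no output)
```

View pics/v6.png

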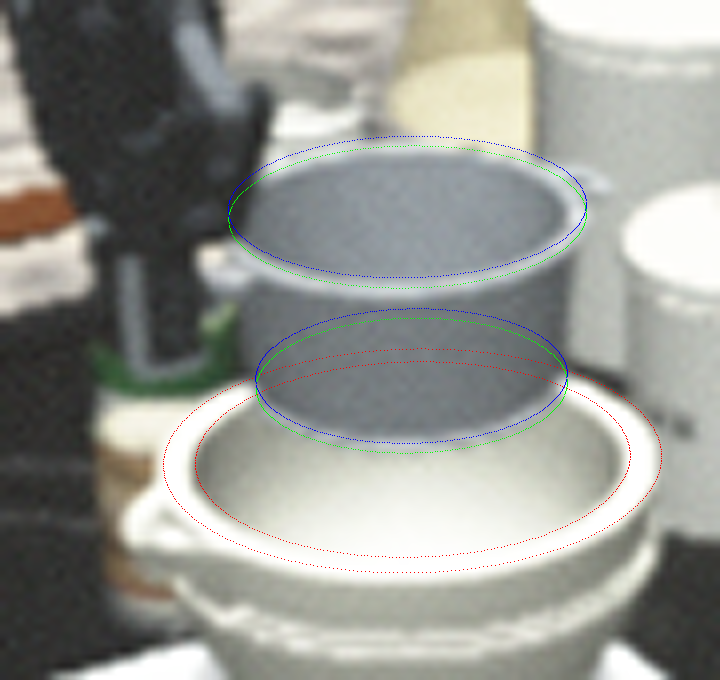

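{"fn": "arm_command", "kwargs": {
  "motion": "0.004 -0.005 0.015 0 0 0 0; 0 0 0 0 0 0 0; 0 0 0 0 0 0 0"
}}

```text
time_s: 18.22
eef_pos: [0.4271, 0.0002, 0.1647]
eef_rot: [0.009, -0.004, 1.0, -0.0]
wrist_force: [0.4, -0.2, -1.7]
opening: 0.161
```

```bash
python3 - <<'E'
from ov import *
st()
sieve("pics/v7.png",pitch=(0,),x0=245,y0=175,w=90,hh=85,s=8)
o=get_obs();c=camera("wrist"); cv2.imwrite("pics/w7.png",c["img"][:,:,::-1]); c=camera("top"); cv2.imwrite("pics/t7.png",c["img"][:,:,::-1]); st()
E
```

```text
t 18.22 p [4.271e-01 2.000e-04 1.647e-01] xyaw 180.51 zax [ 0.018 -0.    -1.   ] F [ 0.37 -0.19 -1.68] M [0.02 0.14 0.  ] op 0.161 q [-0.28 -0.1   2.04  0.01  1.18 -1.86]
sieve axis [0.5056 0.0009 0.1378]
t 18.37 p [4.271e-01 2.000e-04 1.647e-01] xyaw 180.51 zax [ 0.018 -0.    -1.   ] F [ 0.32  0.25 -1.96] M [ 0.04  0.11 -0.  ] op 0.162 q [-0.28 -0.1   2.04  0.01  1.18 -1.86]
```

View pics/w7.png

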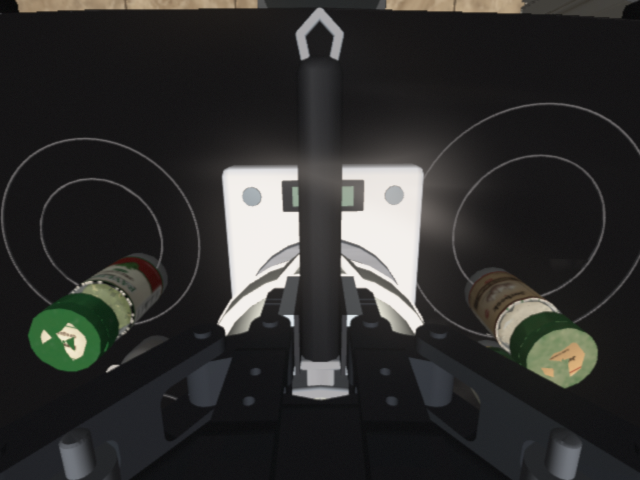

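View pics/v7.png

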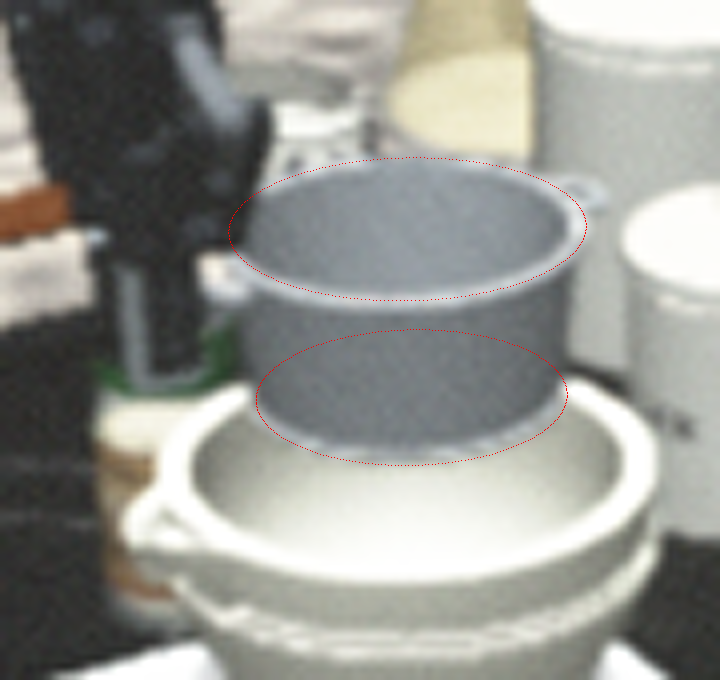

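View pics/t7.png

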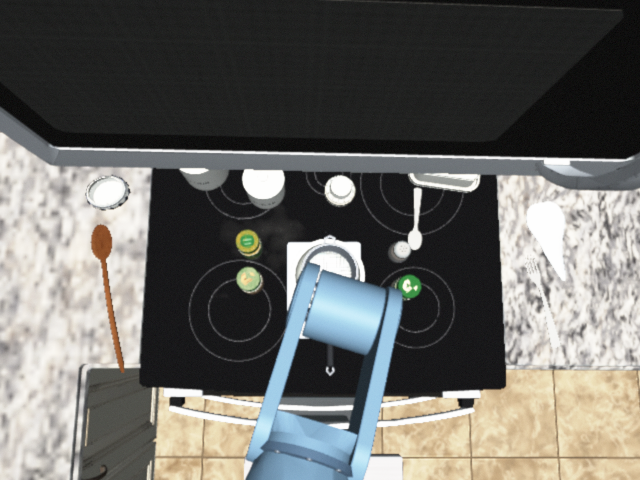

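```bash
python3 - <<'E'
from bench import *
print(hand_in())
E
```

```text
the job is handed in; nothing more can be done
None
```

The bowl is home on the scales and released, and the arm is still holding the sieve level over it. I handed the job in at 18.4 s of the 64 s allowed.

**Bowl:** I pinched the rim on its -y side and carried the bowl over the jars. It sagged about 3° in the grip, so I tilted the tool until it hung level, then lowered it a few millimetres at a time until the scales carried most of its weight. The rim measures about 0.118 m high, which matches the foot fully home; resting on top of the pegs it would be about 9 mm higher. The pegs themselves were out of sight, so this rests on the rim height. The push on the scales stayed below the bowl's own weight throughout.

**Sieve:** I took it by the handle and carried it with the mesh at about 0.16 m or higher, over jars 0.106 m tall. At the last check:

| Check | Result |
|---|---|
| Sieve axis | x 0.5056, y 0.0009 |
| Bowl axis (estimate) | x 0.505, y 0.001 |
| Mesh height | 0.138 m, about 20 mm above the rim |
| Tilt of sieve | within about 1° |
| Wrist force | about 2 N down, close to the sieve's own weight |

**Disagreement:** The side and top cameras differ by 1–2 mm on where the bowl's centre is. The centring and the gap are therefore good to about 2 mm.

By eye in the last top picture, the jars, shaker and things at the back stand where they did at the start, as far as they show.

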